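# Fish a stir bar out of the slot of a dry-bath block with a hooked pick

## Robot

A 6-joint arm with a two-finger parallel gripper is mounted at the origin on a cart in front of the work surface, level with it; the furniture and walls round the work are solid. World frame = base frame: x ahead of the robot, y to its left, z up, the work surface at z = 0. Lengths are in m, angles in degrees, forces in N, time in s.
With the tool pointing down it reaches from about 0.3 to 0.75 m from the base axis. Payload 8.5 kg.
Tool frame: the origin (TCP) lies midway between the tips of the shut fingers; the grasp point (between the pads) lies 19 mm behind it; y points along the fingers, z is the direction in which the jaws open and shut, and the axes are right-handed (so a half turn about y gives the same grasp; the last joint's range is limited). The gripper opens to 85 mm and grips with 20 to 120 N. Pads are 22 mm wide; open, the fingers measure 114 mm over their backs; the gripper's body (76 mm by 85 mm) begins 54 mm behind the grasp point. The pads swing forward as they close: fully open they stand 13 mm farther back than shut.
Start: joints at [-89.341, 21.807, 74.336, -0, 83.858, -12.336], TCP at [0.124, -0.536, 0.231] pointing down, gripper open.
Joint ranges: [-178.18, 178.18], [-50.72, 133.34], [12.68, 142.11], [-81.47, 261.47], [9.98, 163.14], [-165.26, 165.26]. Speed limits (degrees/s): [136.94, 136.94, 180, 180, 180, 180].

## Interface

Orientations are given as a 3x3 rotation matrix whose columns are the frame's x, y, z axes.
In Python, from rig import status, imaging, job gives the robot as it stands. The module is installed in compiled form; this text tells all that it offers.
- The arm moves only by the tool jog_arm, never from a script. Its argument "rows" is a list of rows, each an object of numbers: "hand": the opening, from 0 (shut) to 1 (fully open); "dx", "dy", "dz": the shift along the tool's x, y, z in cm; "ax", "ay", "az": the turn, a rotation vector about the tool's x, y, z in degrees. In form: [{"hand": .., "dx": .., "dy": .., "dz": .., "ax": .., "ay": .., "az": ..}, ...]. A call has exactly 5 rows; each row shifts and turns the commanded pose from where the row before left it, along the tool's axes as they then stand; what a row does not reach is not made up. A row lasts 1/12 s, in which the tool goes at most 41.7 mm and 7.16 degrees, less where a joint would pass 70% of its speed; a pose out of reach is approached as far as the arm can. A call is refused whole if a number of a shift passes 4.17 or a number of a turn 7.16, either way. A call with a gripper value outside its range is refused whole. The fingers move at their own pace and stop on an object; "newtons" is the grip in N (left out, the last holds). Time passes only in rows, so rows that do not move let the fingers close, or fill a call up. It gives the time, the measured TCP pose, the force and the opening at its end, in the units of the state.
- status.observe(): the state, without advancing time (a new reading comes with each control period).
- imaging.get_image(name): name is "scene" or "side" or "wrist"; returns the picture (384x512x3 uint8, red, green, blue); there is no depth.
- imaging.camera_model(name): a dict with "K" (3x3 intrinsics, pixels), "position" and "rotation" of the camera in the world; the wrist camera has in their place "tool_from_camera" (4x4, takes a point from camera to tool coordinates, whose origin is the TCP and whose axes are the tool frame's). Camera axes: x right, y down, z forward; pixel columns grow to the right and rows downward; lengths in m; the calibration is good to about 2 mm. A picture is of the moment at which its call begins: read the wrist's pose just before it. camera_model takes no time and is no camera call.
- job.close_job(): hands the job in, once; it reports no verdict.
The state is a dict: "time_s": time; "q": joint angles; "qvel": joint speeds; "joint_efforts": joint torques, N m; "position": TCP position; "tool_rot": TCP orientation; "ft_force": force on the tool from outside, world axes, zero at the start; "wrist_torque": the same for the moment, N m; "grip_width": finger opening in m.
Only numpy, scipy, OpenCV 4.12 (cv2) and the standard library are available. Lean on these libraries where they do the work, as an engineer would, in place of code of your own. Each camera call takes 0.05 s, during which the arm holds its last target.

## Task

A white stir bar has dropped into the narrow slot of the aluminium block, where fingers cannot reach it. Take the orange hooked pick from its rest, hook it in behind the bar and drag the bar out through the open front of the slot until it is completely clear of the block, then lay the pick back in its rest. Finally put the stir bar in the white weighing tray, leaving the tray standing on the bench and the small brown jar and the dark stopper undisturbed.

Things in the scene. Friction and masses are not known exactly. Their poses are not given: they have to be found in the camera images.
- block: Fixed aluminium dry-bath block, 120 x 86 x 38 mm high, with tube wells, on a paper-thin dark mat that reaches 105 mm out before its front. Origin: centre of its underside. An open-topped slot 16 mm wide runs along its x axis (y = 0) from the open front at x = -60 mm to a closed end at x = +40 mm; it is as deep as the block, its floor the bench. +x points into the slot; yaw within 0.35 rad.
- slot_mouth (a point): Middle of the slot's open front end, at bench height (x = -60 mm, y = 0 in the block's frame).
- rest: Fixed dark grey rest, base 96 x 64 x 10 mm, two uprights 8 mm thick at x = -30 and +30 mm (52 mm free between, for the fingers), 46 mm wide, 105 mm high, each with a flared notch 18 mm wide, floor 83 mm up. Origin: centre of underside. The handle lies in both notches along x, centre at (0, 0, 90 mm), hook beyond the +x end. Yaw within 0.35 rad; side of the bench varies.
- pick: Loose hooked pick, about 80 g, balanced 7 mm ahead of the origin, which is the centre of its square orange handle (90 mm along x, 14 mm wide and high). A steel shank 5.6 mm thick runs on from the handle's +x end to x = 115 mm, then bends straight down (-z) to a flat foot 5 mm (x) by 10 mm (y) by 16 mm high, underside 72 mm below the handle's axis. Starts in the rest, hook down.
- pick_tip (a point): Centre of the underside of the pick's foot, at (115, 0, -72) mm in the pick's frame.
- bar: Loose white stir bar, 30 mm long (its own y), 8 mm wide and high, 12 g; grip it across its width. Origin: centre of its underside. It starts lying along the slot on the bench, its +y end toward the closed end, its centre 45 to 66 mm in from the mouth, so at least 19 mm of slot are free behind it.
- boat: Loose white square weighing tray, 60 x 60 x 14 mm, 30 g, inner floor 56 x 56 mm and 2 mm thick, walls 2 mm. Origin: centre of its underside. It stands on the other side of the bench from the rest.
- jar: Bystander: small brown jar with a black cap, 39 mm across and 68 mm high; origin at the centre of its underside.
- stopper_dark: Bystander: dark rubber stopper, 35 mm across and 34 mm high; origin at the centre of its underside.
There are look-alikes about, which are no part of the job. What is shaped like the boat but yellow is not meant.

How it is judged:
By the outcome, as a careful person would: the job done as asked, in the order asked, and still so for the second after the job is handed in, with the robot touching nothing.
It also fails if it takes over 64 s, if anything falls off the work surface, if the arm or the gripper's body presses on something with over 40 N, if the wrist force passes 120 N, or if a joint passes its speed limit or range.

## Working session

There is one attempt and no reset: what is moved stays moved. The work goes in short steps, Python scripts to look and compute and a tool call to move; the robot and the scene stay as the last step left them, time stands still between calls to the robot, and variables do not carry over. Pictures are saved under pics/ and viewed, and the job is handed in when it is done.

Besides the shell and the picture viewer there is one more tool, called after "Call:" by a JSON object that holds its "op" and its "data". jog_arm: Moves the arm, as the interface text tells. Its arguments: {"type":"object","properties":{"rows":{"type":"array"},"newtons":{"type":"number"}},"required":["rows"]}

```bash
mkdir -p pics; cat > h.py <<'E'
import numpy as np, cv2
from rig import status, imaging, job
np.set_printoptions(precision=4,suppress=True)
def snap(n,fn):
    s=status.observe(); im=imaging.get_image(n); cv2.imwrite('pics/'+fn+'.png',im[:,:,::-1]); return im,s
E
python3 - <<'E'
from h import *
for n in ['scene','side','wrist']:
    im,s=snap(n,n+'0'); m=imaging.camera_model(n); print(n,{k:np.array(v) for k,v in m.items()})
print(s)
E
```

```text
scene {'K': array([[436.933 ,   0.    , 261.7086],
       [  0.    , 436.933 , 188.1519],
       [  0.    ,   0.    ,   1.    ]]), 'position': array([0.0247, 0.7688, 0.5076]), 'rotation': array([[-0.7853, -0.2599,  0.562 ],
       [-0.6187,  0.2949, -0.7282],
       [ 0.0235, -0.9195, -0.3923]])}
side {'K': array([[435.0271,   0.    , 253.5714],
       [  0.    , 435.0271, 185.1376],
       [  0.    ,   0.    ,   1.    ]]), 'position': array([0.6123, 0.8983, 0.7483]), 'rotation': array([[-0.9998,  0.0162, -0.0097],
       [ 0.0175,  0.6057, -0.7955],
       [-0.007 , -0.7955, -0.6059]])}
wrist {'K': array([[311.0601,   0.    , 258.7657],
       [  0.    , 311.0601, 183.9202],
       [  0.    ,   0.    ,   1.    ]]), 'tool_from_camera': array([[-0.0009,  0.9601,  0.2797, -0.0704],
       [-0.0016, -0.2797,  0.9601, -0.1434],
       [ 1.    ,  0.0004,  0.0018, -0.0001],
       [ 0.    ,  0.    ,  0.    ,  1.    ]])}
{'time_s': 0.1, 'q': array([-89.342 ,  21.8387,  74.3762,   0.0015,  83.8576, -12.3351]), 'qvel': array([ 0.0324, -0.1988,  0.0101, -0.0119, -0.0862, -0.0492]), 'joint_efforts': array([  0.0036, -44.9218, -23.1656,  -0.0002,   0.0037,  -0.    ]), 'position': array([ 0.1237, -0.5357,  0.2308]), 'tool_rot': array([[-0.9744,  0.    ,  0.2248],
       [-0.2248,  0.0013, -0.9744],
       [-0.0003, -1.    , -0.0012]]), 'ft_force': array([-0.2572,  0.5427,  0.0884]), 'wrist_torque': array([-0.0507, -0.0108,  0.0308]), 'grip_width': 0.08550725328014322}
```

View pics/scene0.png

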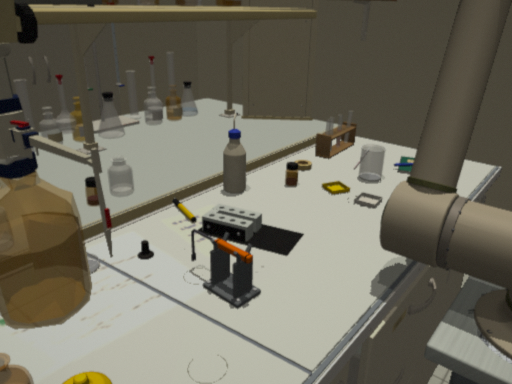

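View pics/side0.png

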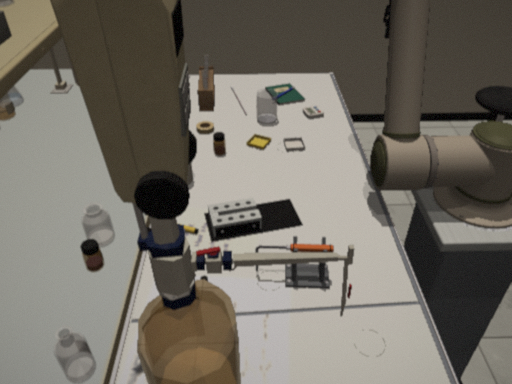

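View pics/wrist0.png

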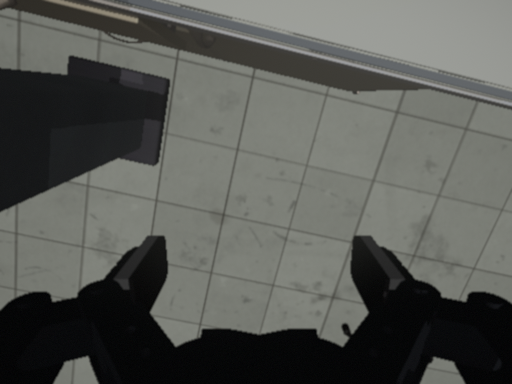

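The scene view shows the pick on its rest (234,260), the block (232,222), a brown jar (292,174), a white tray (368,199), a yellow tray (336,187) and a dark stopper-like thing (146,250). I'll enlarge these.

```bash
cat >> h.py <<'E'
def ray(n,uv,s=None):
    m=imaging.camera_model(n); K=np.array(m['K'])
    d=np.linalg.solve(K,np.array([uv[0],uv[1],1.]))
    if n=='wrist':
        T=np.array(m['tool_from_camera']);R=np.array(s['tool_rot']);p=np.array(s['position'])
        return R@T[:3,3]+p, R@T[:3,:3]@d
    return np.array(m['position']),np.array(m['rotation'])@d
def onz(n,uv,z,s=None):
    o,d=ray(n,uv,s); return o+d*(z-o[2])/d[2]
def proj(n,P,s=None):
    m=imaging.camera_model(n); K=np.array(m['K'])
    if n=='wrist':
        T=np.array(m['tool_from_camera']);R=np.array(s['tool_rot'])@T[:3,:3];p=np.array(s['tool_rot'])@T[:3,3]+np.array(s['position'])
    else: R=np.array(m['rotation']);p=np.array(m['position'])
    c=R.T@(np.array(P)-p); c=K@c; return c[:2]/c[2]
def tri(obs):
    A=np.zeros((3,3));b=np.zeros(3)
    for o,d in obs:
        d=d/np.linalg.norm(d);M=np.eye(3)-np.outer(d,d);A+=M;b+=M@o
    return np.linalg.solve(A,b)
def crop(src,dst,x0,y0,x1,y1,f):
    im=cv2.imread('pics/'+src+'.png')[y0:y1,x0:x1]
    cv2.imwrite('pics/'+dst+'.png',cv2.resize(im,None,fx=f,fy=f,interpolation=cv2.INTER_CUBIC))
E
python3 - <<'E'
from h import *
crop('scene0','c1',120,180,310,310,4)
crop('side0','c2',190,180,340,300,5)
crop('scene0','c3',270,140,420,220,5)
for n,uv in [('scene',(368,204)),('scene',(336,191)),('scene',(292,184)),('scene',(146,257)),('side',(294,147)),('side',(259,144)),('side',(219,151)),('side',(205,128)),('scene',(232,240)),('scene',(232,290))]:
    print(n,uv,onz(n,uv,0))
E
```

```text
scene (368, 204) [ 0.4617 -0.2802  0.    ]
scene (336, 191) [ 0.5741 -0.3014  0.    ]
scene (292, 184) [ 0.7025 -0.2595  0.    ]
scene (146, 257) [0.7056 0.2851 0.    ]
side (294, 147) [ 0.4672 -0.2824  0.    ]
side (259, 144) [ 0.5788 -0.3038  0.    ]
side (219, 151) [ 0.7066 -0.2656  0.    ]
side (205, 128) [ 0.7614 -0.4127  0.    ]
scene (232, 240) [0.6145 0.1118 0.    ]
scene (232, 290) [0.4877 0.2536 0.    ]
```

View pics/c1.png

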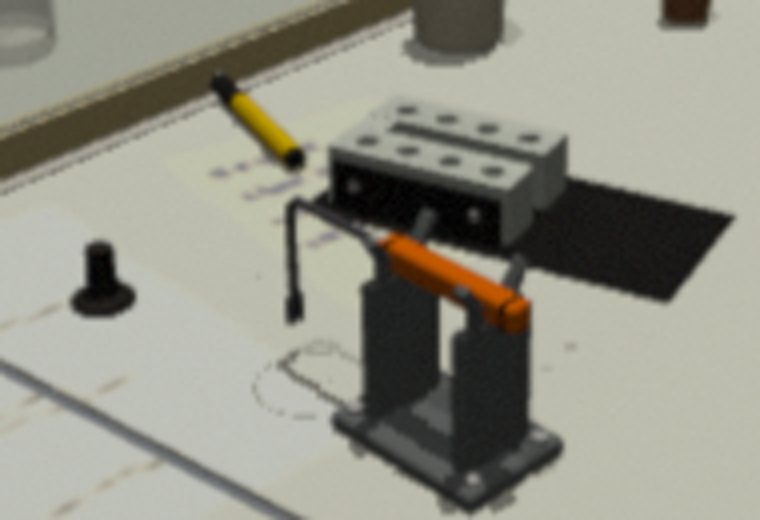

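View pics/c2.png

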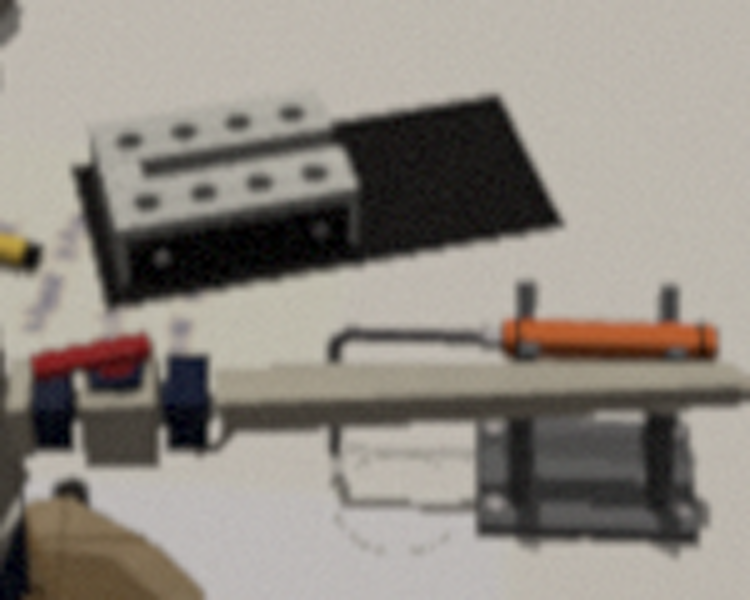

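View pics/c3.png

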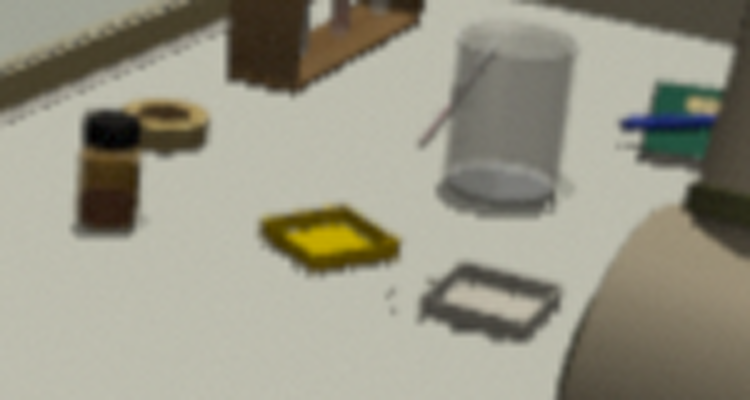

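```bash
cat > a.py <<'E'
from h import *
def c2(u,v): return (190+u/5,180+v/5)
def c1(u,v): return (120+u/4,180+v/4)
for nm,p in [('matF1',c2(500,95)),('matF2',c2(562,224)),('matB',c2(108,305)),]:
    print(nm,onz('side',p,0))
print('matF1 s',onz('scene',c1(735,215),0),'matF2 s',onz('scene',c1(668,301),0))
# block top corners side: 
for p in [c2(92,133),c2(118,230),c2(358,187),c2(320,95)]: print('blk top side',onz('side',p,.038))
for p in [c1(392,95),c1(330,150),c1(516,192),c1(567,138)]: print('blk top scene',onz('scene',p,.038))
# slot mouth on top
print('slot closed side',onz('side',c2(142,167),.038),'open',onz('side',c2(332,140),.038))
# handle ends at top face z=.097
for p in [c1(392,243),c1(515,305)]: print('handle sc',onz('scene',p,.094))
for p in [c2(505,338),c2(717,340)]: print('handle sd',onz('side',p,.09))
print('bend', tri([ray('scene',c1(296,203)),ray('side',c2(336,338))]))
print('tip', onz('scene',c1(294,320),.018))
# rest base corners top z=.01
for p in [c1(333,418),c1(470,500),c1(562,442)]: print('base sc',onz('scene',p,.01))
for p in [c2(478,535),c2(698,535),c2(690,430),c2(476,420)]: print('base sd',onz('side',p,.01))
E
python3 a.py
```

```text
matF1 [ 0.5022 -0.0193  0.    ]
matF2 [ 0.4795  0.0849 -0.    ]
matB [ 0.7062  0.1372 -0.    ]
matF1 s [ 0.5044 -0.0217  0.    ] matF2 s [0.4793 0.0833 0.    ]
blk top side [0.7169 0.0524 0.038 ]
blk top side [0.6997 0.125  0.038 ]
blk top side [0.5835 0.0969 0.038 ]
blk top side [0.6008 0.0249 0.038 ]
blk top scene [0.7181 0.0485 0.038 ]
blk top scene [0.6932 0.1275 0.038 ]
blk top scene [0.5773 0.096  0.038 ]
blk top scene [0.5975 0.0238 0.038 ]
slot closed side [0.6903 0.0793 0.038 ] open [0.5954 0.061  0.038 ]
handle sc [0.5233 0.2526 0.094 ]
handle sc [0.4448 0.2569 0.094 ]
handle sd [0.5269 0.2525 0.09  ]
handle sd [0.4383 0.2558 0.09  ]
bend [0.5976 0.2442 0.0845]
tip [0.599  0.2471 0.018 ]
base sc [0.5319 0.2861 0.01  ]
base sc [0.4417 0.2903 0.01  ]
base sc [0.4367 0.2306 0.01  ]
base sd [0.5382 0.2906 0.01  ]
base sd [0.4441 0.2928 0.01  ]
base sd [0.4384 0.2334 0.01  ]
base sd [0.5341 0.2251 0.01  ]
```

```bash
cat >> h.py <<'E'
from scipy.spatial.transform import Rotation as Rn
def rot(yaw): # tool x at yaw, y down
    c,s=np.cos(np.radians(yaw)),np.sin(np.radians(yaw))
    x=np.array([c,s,0]);y=np.array([0,0,-1.]);return np.c_[x,y,np.cross(x,y)]
def plan(pos,yaw,n,s=None,long=None):
    s=s or status.observe(); R=np.array(s['tool_rot']);p=np.array(s['position'])
    w=Rn.from_matrix(R.T@rot(yaw)).as_rotvec(degrees=True)
    if long is not None and np.sign(w[1])!=long: w=w-w/np.linalg.norm(w)*360
    print('total mm',(np.array(pos)-p)*1000,'turn',w, 't',s['time_s'])
    st=(np.array(pos)-p)/n
    for i in range(n):
        print(i,'dx,dy,dz',np.round(R.T@st*100,2),'a',np.round(w/n,2)); R=R@Rn.from_rotvec(w/n,degrees=True).as_matrix()
E
python3 -c "
from h import *
plan([.47,.13,.32],5,25,long=-1)"
```

```text
total mm [346.3326 665.6975  89.1536] turn [  -0.0143 -172.0037   -0.0939] t 0.15
0 dx,dy,dz [-1.95 -0.35 -2.28] a [-0.   -6.88 -0.  ]
1 dx,dy,dz [-2.21 -0.35 -2.03] a [-0.   -6.88 -0.  ]
2 dx,dy,dz [-2.44 -0.35 -1.75] a [-0.   -6.88 -0.  ]
3 dx,dy,dz [-2.63 -0.35 -1.45] a [-0.   -6.88 -0.  ]
4 dx,dy,dz [-2.78 -0.35 -1.12] a [-0.   -6.88 -0.  ]
5 dx,dy,dz [-2.9  -0.35 -0.78] a [-0.   -6.88 -0.  ]
6 dx,dy,dz [-2.97 -0.35 -0.43] a [-0.   -6.88 -0.  ]
7 dx,dy,dz [-3.   -0.35 -0.07] a [-0.   -6.88 -0.  ]
8 dx,dy,dz [-2.99 -0.36  0.29] a [-0.   -6.88 -0.  ]
9 dx,dy,dz [-2.93 -0.36  0.64] a [-0.   -6.88 -0.  ]
10 dx,dy,dz [-2.83 -0.36  0.99] a [-0.   -6.88 -0.  ]
11 dx,dy,dz [-2.69 -0.36  1.32] a [-0.   -6.88 -0.  ]
12 dx,dy,dz [-2.52 -0.36  1.64] a [-0.   -6.88 -0.  ]
13 dx,dy,dz [-2.3  -0.36  1.93] a [-0.   -6.88 -0.  ]
14 dx,dy,dz [-2.05 -0.36  2.19] a [-0.   -6.88 -0.  ]
15 dx,dy,dz [-1.78 -0.36  2.42] a [-0.   -6.88 -0.  ]
16 dx,dy,dz [-1.48 -0.36  2.61] a [-0.   -6.88 -0.  ]
17 dx,dy,dz [-1.15 -0.36  2.77] a [-0.   -6.88 -0.  ]
18 dx,dy,dz [-0.81 -0.36  2.89] a [-0.   -6.88 -0.  ]
19 dx,dy,dz [-0.46 -0.36  2.97] a [-0.   -6.88 -0.  ]
20 dx,dy,dz [-0.1  -0.36  3.  ] a [-0.   -6.88 -0.  ]
21 dx,dy,dz [ 0.26 -0.36  2.99] a [-0.   -6.88 -0.  ]
22 dx,dy,dz [ 0.62 -0.36  2.94] a [-0.   -6.88 -0.  ]
23 dx,dy,dz [ 0.96 -0.36  2.84] a [-0.   -6.88 -0.  ]
24 dx,dy,dz [ 1.3  -0.36  2.71] a [-0.   -6.88 -0.  ]
```

Call:
{"op": "jog_arm", "data": {"rows": [{"hand":1,"dx":-1.95,"dy":-0.35,"dz":-2.28,"ay":-6.88},{"hand":1,"dx":-2.2,"dy":-0.35,"dz":-2.03,"ay":-6.88},{"hand":1,"dx":-2.44,"dy":-0.35,"dz":-1.75,"ay":-6.88},{"hand":1,"dx":-2.63,"dy":-0.35,"dz":-1.45,"ay":-6.88},{"hand":1,"dx":-2.78,"dy":-0.35,"dz":-1.12,"ay":-6.88}]}}

```text
invalid input at $.rows[0]: expected keys hand, dx, dy, dz, ax, ay, az
```

Call:
{"op": "jog_arm", "data": {"rows": [{"hand":1,"dx":-2.9,"dy":-0.35,"dz":-0.78,"ay":-6.88},{"hand":1,"dx":-2.97,"dy":-0.35,"dz":-0.43,"ay":-6.88},{"hand":1,"dx":-3.0,"dy":-0.35,"dz":-0.07,"ay":-6.88},{"hand":1,"dx":-3.0,"dy":-0.35,"dz":0.3,"ay":-6.88},{"hand":1,"dx":-2.93,"dy":-0.35,"dz":0.64,"ay":-6.88}]}}

```text
invalid input at $.rows[0]: expected keys hand, dx, dy, dz, ax, ay, az
```

Call:
{"op": "jog_arm", "data": {"rows": [{"hand":1,"dx":-2.83,"dy":-0.35,"dz":1.0,"ay":-6.88},{"hand":1,"dx":-2.7,"dy":-0.35,"dz":1.32,"ay":-6.88},{"hand":1,"dx":-2.52,"dy":-0.35,"dz":1.64,"ay":-6.88},{"hand":1,"dx":-2.3,"dy":-0.35,"dz":1.93,"ay":-6.88},{"hand":1,"dx":-2.05,"dy":-0.35,"dz":2.2,"ay":-6.88}]}}

```text
invalid input at $.rows[0]: expected keys hand, dx, dy, dz, ax, ay, az
```

Call:
{"op": "jog_arm", "data": {"rows": [{"hand":1,"dx":-1.78,"dy":-0.35,"dz":2.42,"ay":-6.88},{"hand":1,"dx":-1.48,"dy":-0.35,"dz":2.6,"ay":-6.88},{"hand":1,"dx":-1.15,"dy":-0.35,"dz":2.77,"ay":-6.88},{"hand":1,"dx":-0.8,"dy":-0.35,"dz":2.9,"ay":-6.88},{"hand":1,"dx":-0.46,"dy":-0.35,"dz":2.97,"ay":-6.88}]}}

```text
invalid input at $.rows[0]: expected keys hand, dx, dy, dz, ax, ay, az
```

Call:
{"op": "jog_arm", "data": {"rows": [{"hand":1,"dx":-0.1,"dy":-0.35,"dz":3.0,"ay":-6.88},{"hand":1,"dx":0.26,"dy":-0.35,"dz":3.0,"ay":-6.88},{"hand":1,"dx":0.62,"dy":-0.35,"dz":2.94,"ay":-6.88},{"hand":1,"dx":0.96,"dy":-0.35,"dz":2.84,"ay":-6.88},{"hand":1,"dx":1.3,"dy":-0.35,"dz":2.7,"ay":-6.88}]}}

```text
invalid input at $.rows[0]: expected keys hand, dx, dy, dz, ax, ay, az
```

```bash
python3 - <<'E'
from h import *
print(status.observe())
im,s=snap('wrist','w1'); print(s['position'],s['time_s'])
import pickle; pickle.dump(s,open('w1.pkl','wb'))
E
```

```text
{'time_s': 0.15, 'q': array([-89.3414,  21.8343,  74.3726,   0.0004,  83.8563, -12.3378]), 'qvel': array([-0.0517, -0.0989, -0.261 , -0.1389,  0.1318, -0.0304]), 'joint_efforts': array([  0.003 , -44.8624, -23.1343,  -0.0002,   0.0038,  -0.    ]), 'position': array([ 0.1237, -0.5357,  0.2308]), 'tool_rot': array([[-0.9744, -0.    ,  0.2249],
       [-0.2249,  0.0011, -0.9744],
       [-0.0002, -1.    , -0.0011]]), 'ft_force': array([0.2987, 0.7221, 0.1851]), 'wrist_torque': array([-0.0138, -0.0205,  0.0596]), 'grip_width': 0.08518087537402699}
[ 0.1237 -0.5357  0.2308] 0.15
```

View pics/w1.png

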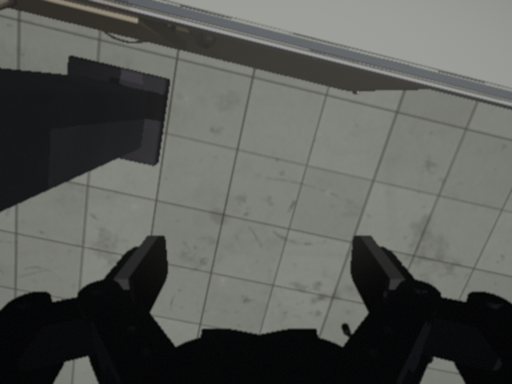

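All keys are needed; nothing moved. Resending one call first.

Call:
{"op": "jog_arm", "data": {"rows": [{"hand":1,"dx":-1.95,"dy":-0.35,"dz":-2.28,"ax":0,"ay":-6.88,"az":0},{"hand":1,"dx":-2.2,"dy":-0.35,"dz":-2.03,"ax":0,"ay":-6.88,"az":0},{"hand":1,"dx":-2.44,"dy":-0.35,"dz":-1.75,"ax":0,"ay":-6.88,"az":0},{"hand":1,"dx":-2.63,"dy":-0.35,"dz":-1.45,"ax":0,"ay":-6.88,"az":0},{"hand":1,"dx":-2.78,"dy":-0.35,"dz":-1.12,"ax":0,"ay":-6.88,"az":0}]}}

```text
time_s: 0.62
position: [0.1933, -0.4015, 0.2488]
tool_rot: [[-0.673, 0.0, 0.74], [-0.74, 0.0, -0.673], [-0.0, -1.0, -0.0]]
ft_force: [1.0, -1.1, -0.1]
grip_width: 0.085
```

Call:
{"op": "jog_arm", "data": {"rows": [{"hand":1,"dx":-2.9,"dy":-0.35,"dz":-0.78,"ax":0,"ay":-6.88,"az":0},{"hand":1,"dx":-2.97,"dy":-0.35,"dz":-0.43,"ax":0,"ay":-6.88,"az":0},{"hand":1,"dx":-3.0,"dy":-0.35,"dz":-0.07,"ax":0,"ay":-6.88,"az":0},{"hand":1,"dx":-3.0,"dy":-0.35,"dz":0.3,"ax":0,"ay":-6.88,"az":0},{"hand":1,"dx":-2.93,"dy":-0.35,"dz":0.64,"ax":0,"ay":-6.88,"az":0}]}}

```text
time_s: 1.03
position: [0.2627, -0.2683, 0.2665]
tool_rot: [[-0.137, 0.0, 0.991], [-0.991, 0.0, -0.137], [-0.0, -1.0, 0.0]]
ft_force: [-0.3, -0.0, 0.4]
grip_width: 0.0855
```

Call:
{"op": "jog_arm", "data": {"rows": [{"hand":1,"dx":-2.83,"dy":-0.35,"dz":1.0,"ax":0,"ay":-6.88,"az":0},{"hand":1,"dx":-2.7,"dy":-0.35,"dz":1.32,"ax":0,"ay":-6.88,"az":0},{"hand":1,"dx":-2.52,"dy":-0.35,"dz":1.64,"ax":0,"ay":-6.88,"az":0},{"hand":1,"dx":-2.3,"dy":-0.35,"dz":1.93,"ax":0,"ay":-6.88,"az":0},{"hand":1,"dx":-2.05,"dy":-0.35,"dz":2.2,"ax":0,"ay":-6.88,"az":0}]}}

```text
time_s: 1.45
position: [0.3322, -0.135, 0.2841]
tool_rot: [[0.447, 0.0, 0.895], [-0.895, -0.0, 0.447], [0.0, -1.0, 0.0]]
ft_force: [-0.3, -0.9, -0.1]
grip_width: 0.0858
```

Call:
{"op": "jog_arm", "data": {"rows": [{"hand":1,"dx":-1.78,"dy":-0.35,"dz":2.42,"ax":0,"ay":-6.88,"az":0},{"hand":1,"dx":-1.48,"dy":-0.35,"dz":2.6,"ax":0,"ay":-6.88,"az":0},{"hand":1,"dx":-1.15,"dy":-0.35,"dz":2.77,"ax":0,"ay":-6.88,"az":0},{"hand":1,"dx":-0.8,"dy":-0.35,"dz":2.9,"ax":0,"ay":-6.88,"az":0},{"hand":1,"dx":-0.46,"dy":-0.35,"dz":2.97,"ax":0,"ay":-6.88,"az":0}]}}

```text
time_s: 1.87
position: [0.4015, -0.0018, 0.3015]
tool_rot: [[0.874, 0.0, 0.486], [-0.486, -0.0, 0.874], [0.0, -1.0, 0.0]]
ft_force: [0.5, -0.5, 0.7]
grip_width: 0.0853
```

Call:
{"op": "jog_arm", "data": {"rows": [{"hand":1,"dx":-0.1,"dy":-0.35,"dz":3.0,"ax":0,"ay":-6.88,"az":0},{"hand":1,"dx":0.26,"dy":-0.35,"dz":3.0,"ax":0,"ay":-6.88,"az":0},{"hand":1,"dx":0.62,"dy":-0.35,"dz":2.94,"ax":0,"ay":-6.88,"az":0},{"hand":1,"dx":0.96,"dy":-0.35,"dz":2.84,"ax":0,"ay":-6.88,"az":0},{"hand":1,"dx":1.3,"dy":-0.35,"dz":2.7,"ax":0,"ay":-6.88,"az":0}]}}

```text
time_s: 2.28
position: [0.4708, 0.1314, 0.3189]
tool_rot: [[0.996, -0.0, -0.093], [0.093, -0.0, 0.996], [-0.0, -1.0, -0.0]]
ft_force: [0.4, -1.4, 1.1]
grip_width: 0.0856
```

```bash
python3 - <<'E'
from h import *
im,s=snap('wrist','w2'); print(s)
import pickle; pickle.dump(s,open('w2.pkl','wb'))
E
```

```text
{'time_s': 2.2833, 'q': array([  1.6813,  12.6153,  73.311 ,  -0.0041,  94.0813, -93.6707]), 'qvel': array([ 38.8647,  24.9131, -39.3906,  -0.0099,  14.0922, -43.1983]), 'joint_efforts': array([ -2.7739, -40.7844, -22.0495,   0.1009,  -0.2632,   1.0667]), 'position': array([0.4708, 0.1314, 0.3189]), 'tool_rot': array([[ 0.9956, -0.0001, -0.0933],
       [ 0.0933, -0.0001,  0.9956],
       [-0.0001, -1.    , -0.0001]]), 'ft_force': array([ 0.4349, -1.4322,  1.1473]), 'wrist_torque': array([-0.0067, -0.0139, -0.0179]), 'grip_width': 0.08558651602200999}
```

View pics/w2.png

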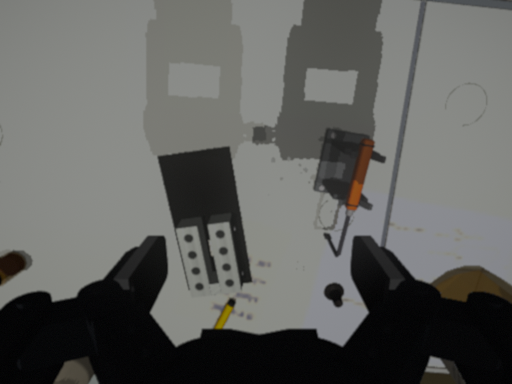

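```bash
python3 - <<'E'
from h import *
im,s=snap('wrist','w3'); im,s=snap('wrist','w3');print(s['qvel'],s['position'])
import pickle; pickle.dump(s,open('w3.pkl','wb'))
crop('w3','c4',140,120,400,320,3)
E
```

```text
[-3.5428 -2.1727  3.7623 -1.202  -0.4854  3.77  ] [0.4716 0.1325 0.3186]
```

View pics/c4.png

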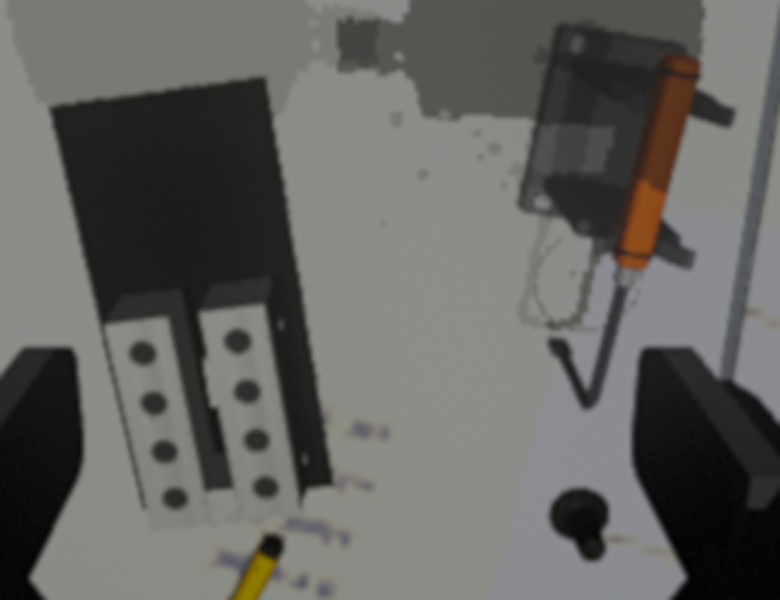

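```bash
python3 - <<'E'
from h import *
import pickle; s=pickle.load(open('w3.pkl','rb'))
c=lambda u,v:(140+u/3,120+v/3)
for nm,p,z in [('matL',(52,108),0),('matR',(265,78),0),('blkFL',(105,323),.038),('slL',(168,317),.038),('slR',(200,310),.038),('blkFR',(268,303),.038),('blkBR',(302,510),.038),('blkBL',(152,530),.038),('hnear',(680,65),.097),('hfar',(632,262),.09),('bend',(588,403),.087),('stop',(578,510),0),('stop',(578,510),0.02)]:
    print(nm,onz('wrist',c(*p),z,s))
plan([.60,.062,.20],13.6,10)
E
```

```text
matL [ 0.5055 -0.0184  0.    ]
matR [0.4801 0.0872 0.    ]
blkFL [0.6025 0.0199 0.038 ]
slL [0.5963 0.0508 0.038 ]
slR [0.5911 0.0663 0.038 ]
blkFR [0.5842 0.0993 0.038 ]
blkBR [0.6997 0.1252 0.038 ]
blkBL [0.7196 0.0471 0.038 ]
hnear [0.4427 0.2568 0.097 ]
hfar [0.5281 0.2551 0.09  ]
bend [0.5975 0.2485 0.087 ]
stop [0.7114 0.2826 0.    ]
stop [0.698  0.2758 0.02  ]
total mm [ 129.1495  -69.0393 -118.3737] turn [-0.0065 -8.4538 -0.0402] t 2.4333
0 dx,dy,dz [ 1.23  1.18 -0.8 ] a [-0.   -0.85 -0.  ]
1 dx,dy,dz [ 1.21  1.18 -0.82] a [-0.   -0.85 -0.  ]
2 dx,dy,dz [ 1.2   1.18 -0.84] a [-0.   -0.85 -0.  ]
3 dx,dy,dz [ 1.19  1.18 -0.86] a [-0.   -0.85 -0.  ]
4 dx,dy,dz [ 1.18  1.18 -0.87] a [-0.   -0.85 -0.  ]
5 dx,dy,dz [ 1.16  1.18 -0.89] a [-0.   -0.85 -0.  ]
6 dx,dy,dz [ 1.15  1.18 -0.91] a [-0.   -0.85 -0.  ]
7 dx,dy,dz [ 1.14  1.18 -0.93] a [-0.   -0.85 -0.  ]
8 dx,dy,dz [ 1.12  1.18 -0.94] a [-0.   -0.85 -0.  ]
9 dx,dy,dz [ 1.11  1.18 -0.96] a [-0.   -0.85 -0.  ]
```

Double size over 5 rows.

Call:
{"op": "jog_arm", "data": {"rows": [{"hand":1,"dx":2.46,"dy":2.36,"dz":-1.6,"ax":0,"ay":-1.7,"az":0},{"hand":1,"dx":2.4,"dy":2.36,"dz":-1.68,"ax":0,"ay":-1.7,"az":0},{"hand":1,"dx":2.37,"dy":2.36,"dz":-1.75,"ax":0,"ay":-1.7,"az":0},{"hand":1,"dx":2.3,"dy":2.36,"dz":-1.82,"ax":0,"ay":-1.7,"az":0},{"hand":1,"dx":2.24,"dy":2.36,"dz":-1.9,"ax":0,"ay":-1.7,"az":0}]}}

```text
time_s: 2.85
position: [0.6004, 0.0585, 0.1997]
tool_rot: [[0.973, -0.0, -0.232], [0.232, -0.0, 0.973], [-0.0, -1.0, -0.0]]
ft_force: [-0.4, 0.2, 0.0]
grip_width: 0.0851
```

```bash
python3 - <<'E'
from h import *
im,s=snap('wrist','w4'); im,s=snap('wrist','w4');print(s['qvel'],s['position'],s['tool_rot'])
import pickle; pickle.dump(s,open('w4.pkl','wb'))
crop('w4','c5',150,60,380,235,3)
E
```

```text
[ 1.1798 -2.7125  4.7674  0.0083  4.2207  6.1754] [0.6024 0.0557 0.1936] [[ 0.9728 -0.007  -0.2317]
 [ 0.2317 -0.0004  0.9728]
 [-0.0069 -1.      0.0013]]
```

View pics/w4.png

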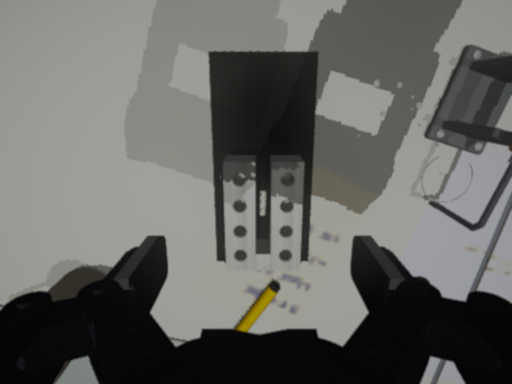

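View pics/c5.png

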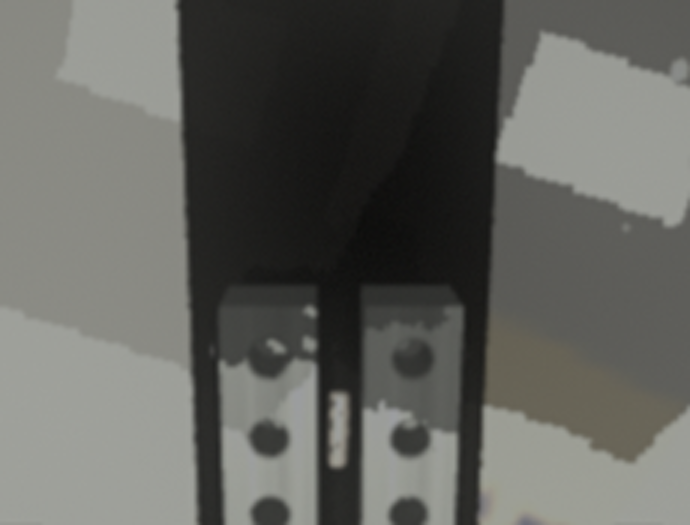

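```bash
python3 - <<'E'
from h import *
import pickle; s=pickle.load(open('w4.pkl','rb'))
c=lambda u,v:(150+u/3,60+v/3)
P={}
for nm,p,z in [('matL',(179,-25),0),('matR',(503,-25),0),('blkFL',(219,305),.038),('slL',(318,305),.038),('slR',(361,305),.038),('blkFR',(464,305),.038),('barN',(340,392),.008),('barF',(337,467),.004),('slotEndL',(318,575),.038),('slotEndR',(361,575),.038)]:
    P[nm]=onz('wrist',c(*p),z,s); print(nm,P[nm])
print(onz('wrist',(226,269),.038,s),onz('wrist',(301,269),.038,s))
d=P['slotEndL']+P['slotEndR']-P['slL']-P['slR']; print('yaw',np.degrees(np.arctan2(d[1],d[0])),np.linalg.norm(d)/2)
m=(P['slL']+P['slR'])/2; u=d/np.linalg.norm(d)
for k in ['barN','barF']: r=P[k]-m; print(k,r@u, r[1]*u[0]-r[0]*u[1])
E
```

```text
matL [ 0.5038 -0.0189  0.    ]
matR [0.4785 0.0869 0.    ]
blkFL [0.6025 0.0195 0.038 ]
slL [0.5949 0.051  0.038 ]
slR [0.5917 0.0646 0.038 ]
blkFR [0.5838 0.0974 0.038 ]
barN [0.6311 0.0676 0.008 ]
barF [0.6617 0.0739 0.004 ]
slotEndL [0.6902 0.0735 0.038 ]
slotEndR [0.6866 0.0884 0.038 ]
[0.718  0.0466 0.038 ] [0.6991 0.1258 0.038 ]
yaw 13.665944131400272 0.097866653820058
barN 0.03900678821243031 0.0005818693985926316
barF 0.07025976437206834 -0.0005065886985671786
```

```bash
python3 - <<'E'
from h import *
plan([.487,.256,.25],-2.5,10)
E
```

```text
total mm [-113.4651  198.9323   54.4148] turn [-0.0505 15.7556 -0.4476] t 2.95
0 dx,dy,dz [-0.65 -0.53  2.2 ] a [-0.01  1.58 -0.04]
1 dx,dy,dz [-0.71 -0.54  2.18] a [-0.01  1.58 -0.04]
2 dx,dy,dz [-0.77 -0.54  2.16] a [-0.01  1.58 -0.04]
3 dx,dy,dz [-0.83 -0.54  2.14] a [-0.01  1.58 -0.04]
4 dx,dy,dz [-0.89 -0.54  2.11] a [-0.01  1.58 -0.04]
5 dx,dy,dz [-0.95 -0.54  2.09] a [-0.01  1.58 -0.04]
6 dx,dy,dz [-1.   -0.54  2.06] a [-0.01  1.58 -0.04]
7 dx,dy,dz [-1.06 -0.54  2.03] a [-0.01  1.58 -0.04]
8 dx,dy,dz [-1.11 -0.54  2.  ] a [-0.01  1.58 -0.04]
9 dx,dy,dz [-1.17 -0.54  1.97] a [-0.01  1.58 -0.04]
```

Call:
{"op": "jog_arm", "data": {"rows": [{"hand":1,"dx":-0.65,"dy":-0.5,"dz":2.2,"ax":0,"ay":1.58,"az":0},{"hand":1,"dx":-0.71,"dy":-0.5,"dz":2.18,"ax":0,"ay":1.58,"az":0},{"hand":1,"dx":-0.77,"dy":-0.5,"dz":2.16,"ax":0,"ay":1.58,"az":0},{"hand":1,"dx":-0.83,"dy":-0.5,"dz":2.14,"ax":0,"ay":1.58,"az":0},{"hand":1,"dx":-0.89,"dy":-0.5,"dz":2.11,"ax":0,"ay":1.58,"az":0}]}}

```text
time_s: 3.37
position: [0.5413, 0.1598, 0.2269]
tool_rot: [[0.996, 0.001, -0.094], [0.094, -0.0, 0.996], [0.001, -1.0, -0.0]]
ft_force: [-0.4, 0.2, 0.0]
grip_width: 0.0858
```

Call:
{"op": "jog_arm", "data": {"rows": [{"hand":1,"dx":-0.95,"dy":-0.5,"dz":2.1,"ax":0,"ay":1.58,"az":0},{"hand":1,"dx":-1.0,"dy":-0.5,"dz":2.06,"ax":0,"ay":1.58,"az":0},{"hand":1,"dx":-1.06,"dy":-0.5,"dz":2.03,"ax":0,"ay":1.58,"az":0},{"hand":1,"dx":-1.11,"dy":-0.5,"dz":2.0,"ax":0,"ay":1.58,"az":0},{"hand":1,"dx":-1.17,"dy":-0.5,"dz":1.97,"ax":0,"ay":1.58,"az":0}]}}

```text
time_s: 3.78
position: [0.4841, 0.2591, 0.2519]
tool_rot: [[0.999, 0.001, 0.044], [-0.044, 0.0, 0.999], [0.001, -1.0, 0.0]]
ft_force: [-0.4, -0.4, -0.2]
grip_width: 0.0854
```

Call:
{"op": "jog_arm", "data": {"rows": [{"hand":1,"dx":0,"dy":0,"dz":0,"ax":0,"ay":0,"az":0},{"hand":1,"dx":0,"dy":0,"dz":0,"ax":0,"ay":0,"az":0},{"hand":1,"dx":0,"dy":0,"dz":0,"ax":0,"ay":0,"az":0},{"hand":1,"dx":0,"dy":0,"dz":0,"ax":0,"ay":0,"az":0},{"hand":1,"dx":0,"dy":0,"dz":0,"ax":0,"ay":0,"az":0}]}}

```text
time_s: 4.2
position: [0.4857, 0.258, 0.2507]
tool_rot: [[0.999, -0.0, 0.042], [-0.042, -0.0, 0.999], [-0.0, -1.0, -0.0]]
ft_force: [-0.2, -0.9, 0.4]
grip_width: 0.0858
```

```bash
python3 - <<'E'
from h import *
im,s=snap('wrist','w5');print(s['qvel'],s['position'],s['tool_rot'])
import pickle; pickle.dump(s,open('w5.pkl','wb'))
crop('w5','c6',180,50,370,240,3)
E
```

```text
[ 0.1819  0.2175 -0.1177  0.0644 -0.0386  0.0174] [0.4857 0.258  0.2507] [[ 0.9991 -0.0003  0.0417]
 [-0.0417 -0.0002  0.9991]
 [-0.0003 -1.     -0.0002]]
```

View pics/w5.png

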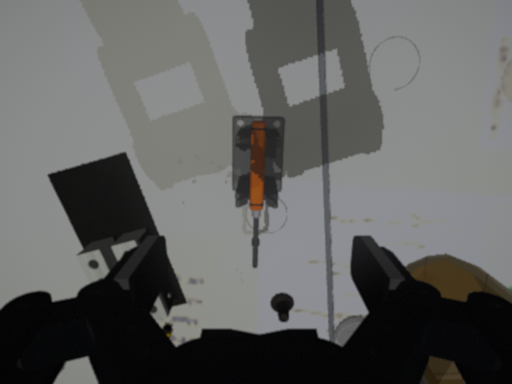

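View pics/c6.png

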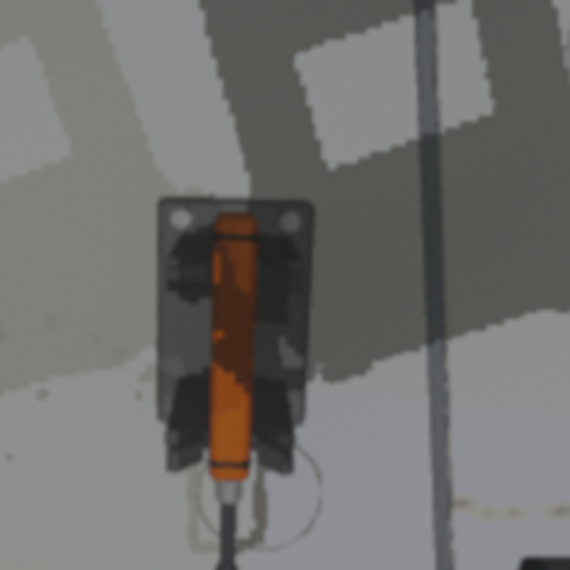

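```bash
python3 - <<'E'
from h import *
import pickle; s=pickle.load(open('w5.pkl','rb'))
im=cv2.imread('pics/w5.png').astype(int); B,G,R=im[...,0],im[...,1],im[...,2]
m=((R>1.8*B)&(R-B>40)).astype(np.uint8); m[:, :230]=0;m[:,290:]=0;m[225:]=0;m[:100]=0
ys,xs=np.nonzero(m); print(ys.min(),ys.max(),len(ys))
L=[]
for y in range(128,205,4):
    r=np.nonzero(m[y])[0]; L.append(onz('wrist',((r.min()+r.max())/2,y),.097,s)); 
L=np.array(L);k=np.polyfit(L[:,0],L[:,1],1);print('yaw',np.degrees(np.arctan(k[0])),'y at .485',np.polyval(k,.485))
c=lambda u,v:(180+u/3,50+v/3)
for p,z in [((235.5,213),.097),((229,478),.097),((227,560),.09)]: print(onz('wrist',c(*p),z,s))
print(onz('wrist',(254.5,265),.087,s))
E
```

```text
122 209 1061Traceback (most recent call last):
  File "<stdin>", line 8, in <module>
    return umr_minimum(a, axis, None, out, keepdims, initial, where)
ValueError: zero-size array to reduction operation minimum which has no identity
```

```bash
python3 - <<'E'
from h import *
import pickle; s=pickle.load(open('w5.pkl','rb'))
im=cv2.imread('pics/w5.png').astype(int); B,G,R=im[...,0],im[...,1],im[...,2]
m=((R>1.8*B)&(R-B>25)).astype(np.uint8); m[:, :230]=0;m[:,290:]=0;m[225:]=0;m[:100]=0
L=[]
for y in range(120,210,4):
    r=np.nonzero(m[y])[0]
    if len(r)<9: continue
    L.append(onz('wrist',((r.min()+r.max())/2,y),.097,s)); 
L=np.array(L);k=np.polyfit(L[:,0],L[:,1],1);print(len(L),'yaw',np.degrees(np.arctan(k[0])),'y at .485',np.polyval(k,.485))
c=lambda u,v:(180+u/3,50+v/3)
for p,z in [((235.5,213),.097),((229,478),.097),((227,560),.09)]: print(onz('wrist',c(*p),z,s))
print(onz('wrist',(254.5,265),.087,s))
plan([.485,.2555,.09-.019+.003],-3,6)
E
```

```text
22 yaw -4.106474136108387 y at .485 0.2558267236109105
[0.4391 0.2591 0.097 ]
[0.5275 0.2533 0.097 ]
[0.5614 0.251  0.09  ]
[0.5974 0.2481 0.087 ]
total mm [  -0.6845   -2.6646 -176.635 ] turn [ 0.0108  0.6196 -0.0222] t 4.25
0 dx,dy,dz [-0.01  2.94 -0.04] a [ 0.   0.1 -0. ]
1 dx,dy,dz [-0.01  2.94 -0.04] a [ 0.   0.1 -0. ]
2 dx,dy,dz [-0.01  2.94 -0.04] a [ 0.   0.1 -0. ]
3 dx,dy,dz [-0.01  2.94 -0.04] a [ 0.   0.1 -0. ]
4 dx,dy,dz [-0.01  2.94 -0.04] a [ 0.   0.1 -0. ]
5 dx,dy,dz [-0.01  2.94 -0.04] a [ 0.   0.1 -0. ]
```

Call:
{"op": "jog_arm", "data": {"rows": [{"hand":1,"dx":0,"dy":2.5,"dz":-0.1,"ax":0,"ay":0.8,"az":0},{"hand":1,"dx":0,"dy":3.5,"dz":-0.1,"ax":0,"ay":0.8,"az":0},{"hand":1,"dx":0,"dy":3.5,"dz":0,"ax":0,"ay":0,"az":0},{"hand":1,"dx":0,"dy":3.5,"dz":0,"ax":0,"ay":0,"az":0},{"hand":1,"dx":0,"dy":2.5,"dz":0,"ax":0,"ay":0,"az":0}]}}

```text
time_s: 4.67
position: [0.4845, 0.2561, 0.093]
tool_rot: [[0.998, -0.003, 0.069], [-0.069, -0.001, 0.998], [-0.003, -1.0, -0.001]]
ft_force: [0.5, 0.1, 0.0]
grip_width: 0.0856
```

Call:
{"op": "jog_arm", "data": {"rows": [{"hand":1,"dx":0,"dy":1.5,"dz":0,"ax":0,"ay":0,"az":0},{"hand":1,"dx":0,"dy":1.0,"dz":0,"ax":0,"ay":0,"az":0},{"hand":1,"dx":0,"dy":0,"dz":0,"ax":0,"ay":0,"az":0},{"hand":1,"dx":0,"dy":0,"dz":0,"ax":0,"ay":0,"az":0},{"hand":1,"dx":0,"dy":0,"dz":0,"ax":0,"ay":0,"az":0}]}}

```text
time_s: 5.08
position: [0.4861, 0.257, 0.072]
tool_rot: [[0.998, 0.002, 0.068], [-0.068, 0.001, 0.998], [0.002, -1.0, 0.001]]
ft_force: [0.3, -0.0, 0.3]
grip_width: 0.0852
```

```bash
python3 - <<'E'
from h import *
im,s=snap('wrist','w6');print(s['position'],s['tool_rot'][:,0])
plan([.485,.2557,.07],-4,1)
E
```

```text
[0.4861 0.257  0.072 ] [ 0.9977 -0.0683  0.0021]
total mm [-0.9872 -1.3799 -2.0877] turn [-0.0461  0.0885  0.1324] t 5.1333
0 dx,dy,dz [-0.09  0.21 -0.14] a [-0.05  0.09  0.13]
```

View pics/w6.png

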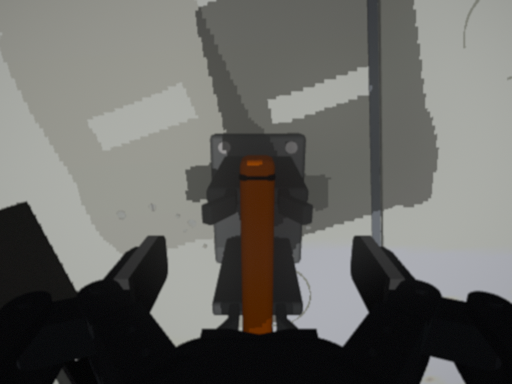

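The handle is centred at column 258 between the fingers, clear of the uprights. Closing.

Call:
{"op": "jog_arm", "data": {"newtons": 60, "rows": [{"hand":0,"dx":-0.1,"dy":0.15,"dz":-0.1,"ax":0,"ay":0,"az":0},{"hand":0,"dx":0,"dy":0,"dz":0,"ax":0,"ay":0,"az":0},{"hand":0,"dx":0,"dy":0,"dz":0,"ax":0,"ay":0,"az":0},{"hand":0,"dx":0,"dy":0,"dz":0,"ax":0,"ay":0,"az":0},{"hand":0,"dx":0,"dy":0,"dz":0,"ax":0,"ay":0,"az":0}]}}

```text
time_s: 5.55
position: [0.4843, 0.2561, 0.0695]
tool_rot: [[0.998, 0.0, 0.068], [-0.068, 0.0, 0.998], [0.0, -1.0, 0.0]]
ft_force: [0.8, -0.3, 0.3]
grip_width: 0.0255
```

Call:
{"op": "jog_arm", "data": {"rows": [{"hand":0,"dx":0,"dy":0,"dz":0,"ax":0,"ay":0,"az":0},{"hand":0,"dx":0,"dy":0,"dz":0,"ax":0,"ay":0,"az":0},{"hand":0,"dx":0,"dy":0,"dz":0,"ax":0,"ay":0,"az":0},{"hand":0,"dx":0,"dy":0,"dz":0,"ax":0,"ay":0,"az":0},{"hand":0,"dx":0,"dy":0,"dz":0,"ax":0,"ay":0,"az":0}]}}

```text
time_s: 5.97
position: [0.4843, 0.2561, 0.0695]
tool_rot: [[0.998, 0.0, 0.068], [-0.068, 0.0, 0.998], [0.0, -1.0, 0.0]]
ft_force: [-0.7, -0.1, 5.0]
grip_width: 0.0129
```

Call:
{"op": "jog_arm", "data": {"rows": [{"hand":0,"dx":0,"dy":-1.0,"dz":0,"ax":0,"ay":0,"az":0},{"hand":0,"dx":0,"dy":-2,"dz":0,"ax":0,"ay":0,"az":0},{"hand":0,"dx":0,"dy":-2.5,"dz":0,"ax":0,"ay":0,"az":0},{"hand":0,"dx":0,"dy":-2,"dz":0,"ax":0,"ay":0,"az":0},{"hand":0,"dx":0,"dy":-1,"dz":0,"ax":0,"ay":0,"az":0}]}}

```text
time_s: 6.38
position: [0.4849, 0.2563, 0.1572]
tool_rot: [[0.998, 0.003, 0.068], [-0.068, 0.001, 0.998], [0.003, -1.0, 0.001]]
ft_force: [0.2, -0.6, -0.1]
grip_width: 0.0131
```

Call:
{"op": "jog_arm", "data": {"rows": [{"hand":0,"dx":0,"dy":0,"dz":0,"ax":0,"ay":0,"az":0},{"hand":0,"dx":0,"dy":0,"dz":0,"ax":0,"ay":0,"az":0},{"hand":0,"dx":0,"dy":0,"dz":0,"ax":0,"ay":0,"az":0},{"hand":0,"dx":0,"dy":0,"dz":0,"ax":0,"ay":0,"az":0},{"hand":0,"dx":0,"dy":0,"dz":0,"ax":0,"ay":0,"az":0}]}}

```text
time_s: 6.8
position: [0.4838, 0.2559, 0.1533]
tool_rot: [[0.998, -0.002, 0.068], [-0.068, -0.001, 0.998], [-0.002, -1.0, -0.001]]
ft_force: [0.7, -0.1, -0.8]
grip_width: 0.0128
```

```bash
python3 - <<'E'
from h import *
import pickle
im,s=snap('wrist','w7');snap('scene','s7');snap('side','d7')
print(s['position'],s['tool_rot'],s['grip_width'],s['ft_force']);pickle.dump(s,open('w7.pkl','wb'))
crop('s7','c7',150,150,300,270,5);crop('d7','c8',190,170,340,290,5)
E
```

```text
[0.4838 0.2559 0.1533] [[ 0.9977 -0.002   0.0681]
 [-0.0681 -0.0005  0.9977]
 [-0.0019 -1.     -0.0007]] 0.01282152915633571 [ 0.749  -0.0965 -0.7881]
```

View pics/c7.png

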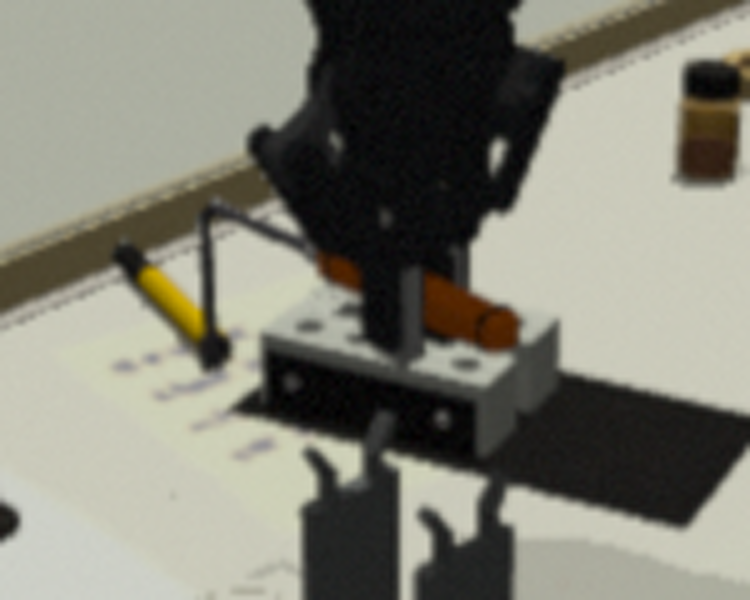

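View pics/c8.png

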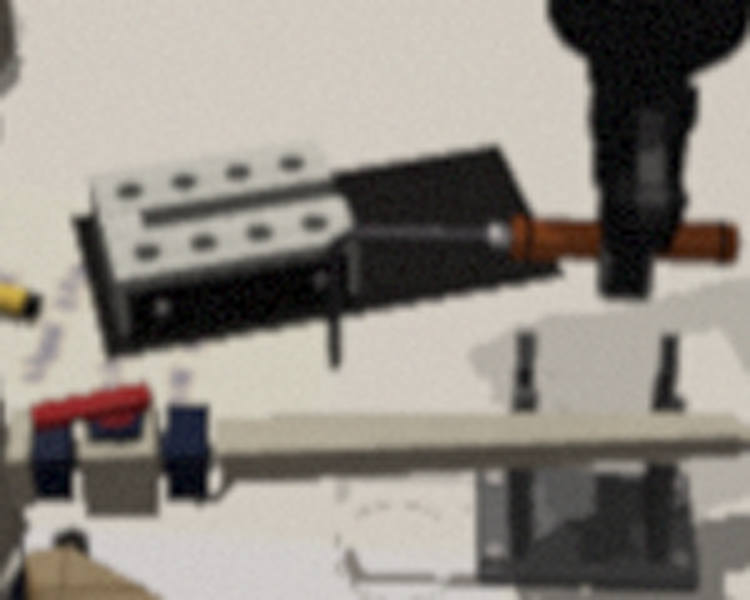

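View pics/w7.png

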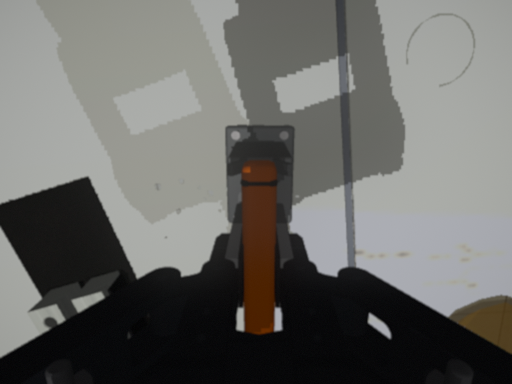

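```bash
python3 - <<'E'
from h import *
import pickle; s=pickle.load(open('w7.pkl','rb'));R=np.array(s['tool_rot']);p=np.array(s['position'])
a=lambda u,v:(150+u/5,150+v/5); b=lambda u,v:(190+u/5,170+v/5)
t=tri([ray('scene',a(212,360)),ray('side',b(334,366))]);print('tip',t,'tool',R.T@(t-p))
t=tri([ray('scene',a(213,207)),ray('side',b(345,235))]);print('bend',t,'tool',R.T@(t-p))
for n,uv in [('scene',a(212,360)),('side',b(334,366))]:
  for z in [.0995,.1025]: q=onz(n,uv,z);print(n,z,R.T@(q-p))
q=tri([ray('side',b(720,243)),ray('scene',a(500,330))]);print(q,R.T@(q-p))
# handle yaw/offset in wrist image
im=cv2.imread('pics/w7.png').astype(int); B,G,Rr=im[...,0],im[...,1],im[...,2]
m=((Rr>1.8*B)&(Rr-B>25)); L=[]
for y in range(165,330,10):
    r=np.nonzero(m[y,200:310])[0]+200
    if len(r)<9: continue
    q=onz('wrist',((r.min()+r.max())/2,y),p[2]+.0205+.007,s); L.append(R.T@(q-p)); 
L=np.array(L);k=np.polyfit(L[:,0],L[:,2],1);print('rel yaw',-np.degrees(np.arctan(k[0])),'z at 0',k[1], L[:,0].min(),L[:,0].max())
ys=np.nonzero(m[:,258])[0];print(ys.min(),ys.max(),[R.T@(onz('wrist',(258,y),p[2]+.0275,s)-p) for y in (ys.min(),)])
E
```

```text
tip [0.5983 0.2482 0.1039] tool [0.1148 0.0492 0.0002]
bend [0.594  0.2465 0.1722] tool [ 0.1105 -0.0191 -0.0019]
scene 0.0995 [ 0.1238  0.0536 -0.0089]
scene 0.1025 [ 0.1193  0.0506 -0.0053]
side 0.0995 [ 0.1152  0.0536 -0.0007]
side 0.1025 [0.1151 0.0506 0.0023]
[0.4454 0.2546 0.172 ] [-0.0383 -0.0186 -0.0039]
rel yaw -0.1185707757282963 z at 0 -0.00019085361919428314 -0.045422941047743956 0.0278396024165622
161 334 [array([-0.047 , -0.0274, -0.0006])]
```

```bash
python3 - <<'E'
from h import *
plan([.5633,.0519,.1165],13.5,8)
E
```

```text
total mm [  79.2202 -204.0799  -37.3245] turn [  0.0099 -17.4073  -0.0543] t 6.95
0 dx,dy,dz [ 1.16  0.47 -2.48] a [ 0.   -2.18 -0.01]
1 dx,dy,dz [ 1.07  0.47 -2.52] a [ 0.   -2.18 -0.01]
2 dx,dy,dz [ 0.97  0.47 -2.56] a [ 0.   -2.18 -0.01]
3 dx,dy,dz [ 0.87  0.47 -2.59] a [ 0.   -2.18 -0.01]
4 dx,dy,dz [ 0.77  0.47 -2.62] a [ 0.   -2.18 -0.01]
5 dx,dy,dz [ 0.67  0.47 -2.65] a [ 0.   -2.18 -0.01]
6 dx,dy,dz [ 0.57  0.47 -2.68] a [ 0.   -2.18 -0.01]
7 dx,dy,dz [ 0.47  0.47 -2.7 ] a [ 0.   -2.18 -0.01]
```

Call:
{"op": "jog_arm", "data": {"rows": [{"hand":0,"dx":1.16,"dy":0.2,"dz":-2.48,"ax":0,"ay":-2.18,"az":0},{"hand":0,"dx":1.07,"dy":0.4,"dz":-2.52,"ax":0,"ay":-2.18,"az":0},{"hand":0,"dx":0.97,"dy":0.4,"dz":-2.56,"ax":0,"ay":-2.18,"az":0},{"hand":0,"dx":0.87,"dy":0.5,"dz":-2.6,"ax":0,"ay":-2.18,"az":0},{"hand":0,"dx":0.77,"dy":0.5,"dz":-2.62,"ax":0,"ay":-2.18,"az":0}]}}

```text
time_s: 7.37
position: [0.534, 0.1272, 0.1341]
tool_rot: [[0.992, 0.0, -0.124], [0.124, -0.0, 0.992], [0.0, -1.0, -0.0]]
ft_force: [0.4, -0.4, -0.8]
grip_width: 0.0131
```

Call:
{"op": "jog_arm", "data": {"rows": [{"hand":0,"dx":0.67,"dy":0.6,"dz":-2.65,"ax":0,"ay":-2.18,"az":0},{"hand":0,"dx":0.57,"dy":0.6,"dz":-2.68,"ax":0,"ay":-2.18,"az":0},{"hand":0,"dx":0.47,"dy":0.5,"dz":-2.7,"ax":0,"ay":-2.15,"az":0},{"hand":0,"dx":0,"dy":0,"dz":0,"ax":0,"ay":0,"az":0},{"hand":0,"dx":0,"dy":0,"dz":0,"ax":0,"ay":0,"az":0}]}}

```text
time_s: 7.78
position: [0.5635, 0.0508, 0.1168]
tool_rot: [[0.973, -0.001, -0.231], [0.231, 0.0, 0.973], [-0.001, -1.0, 0.0]]
ft_force: [-0.5, -0.3, -0.4]
grip_width: 0.0129
```

Call:
{"op": "jog_arm", "data": {"rows": [{"hand":0,"dx":0,"dy":0,"dz":0,"ax":0,"ay":0,"az":0},{"hand":0,"dx":0,"dy":0,"dz":0,"ax":0,"ay":0,"az":0},{"hand":0,"dx":0,"dy":0,"dz":0,"ax":0,"ay":0,"az":0},{"hand":0,"dx":0,"dy":0,"dz":0,"ax":0,"ay":0,"az":0},{"hand":0,"dx":0,"dy":0,"dz":0,"ax":0,"ay":0,"az":0}]}}

```text
time_s: 8.2
position: [0.5633, 0.0524, 0.1175]
tool_rot: [[0.972, 0.0, -0.234], [0.234, -0.0, 0.972], [0.0, -1.0, -0.0]]
ft_force: [-0.1, 0.4, 0.2]
grip_width: 0.0132
```

```bash
python3 - <<'E'
from h import *
import pickle
im,s=snap('scene','s8');snap('side','d8')
print(s['position'],s['tool_rot'],s['grip_width'],s['ft_force']);pickle.dump(s,open('w8.pkl','wb'))
crop('s8','c9',170,170,290,270,6);crop('d8','c10',190,170,320,270,6)
R=np.array(s['tool_rot']);p=np.array(s['position']);t=p+R@[.1145,.0515,0];print('tip',t)
M=np.array([.593,.059,0]);u=np.array([np.cos(np.radians(13.5)),np.sin(np.radians(13.5)),0]);r=t-M;print(r@u,r[1]*u[0]-r[0]*u[1])
for n,x0,y0 in [('scene',170,170),('side',190,170)]: print(n,(proj(n,t)-[x0,y0])*6)
plan([.5633,.0519,.1165],13.5,1,s)
E
```

```text
[0.5633 0.0524 0.1175] [[ 0.9722  0.0003 -0.2343]
 [ 0.2343 -0.      0.9722]
 [ 0.0003 -1.     -0.0001]] 0.013213001957061609 [-0.0577  0.4299  0.1992]
tip [0.6746 0.0793 0.066 ]
0.08408062587878519 0.0006554595879806509
scene [313.1981 194.0436]
side [205.0411 207.7572]
total mm [ 0.0219 -0.5371 -1.0178] turn [0.0036 0.051  0.0149] t 8.2
0 dx,dy,dz [-0.01  0.1  -0.05] a [0.   0.05 0.01]
```

View pics/c9.png

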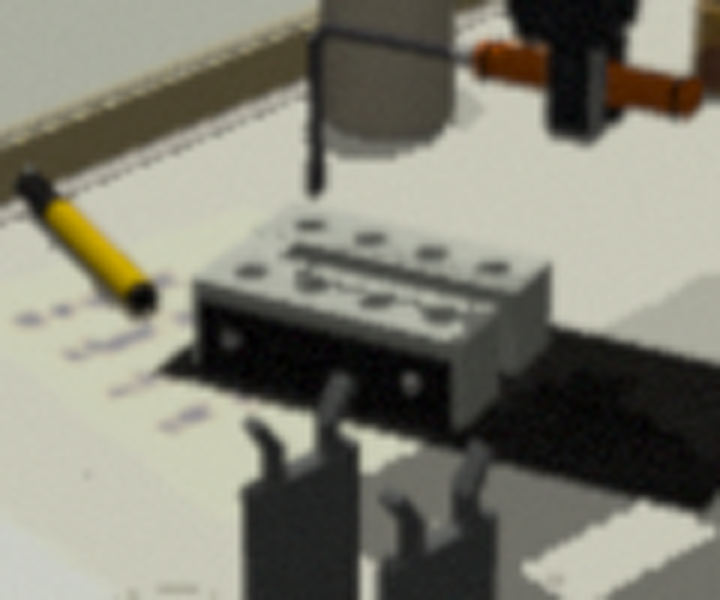

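View pics/c10.png

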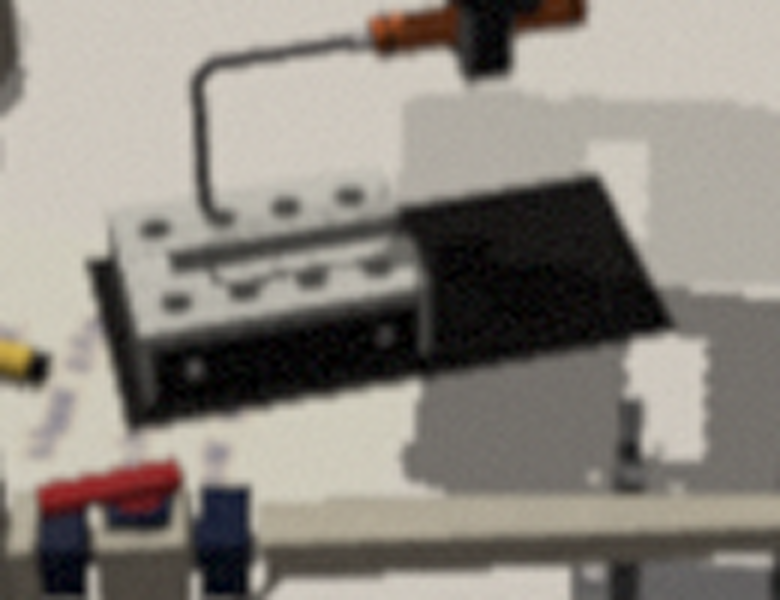

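Call:
{"op": "jog_arm", "data": {"rows": [{"hand":0,"dx":0,"dy":0.6,"dz":-0.05,"ax":0,"ay":0,"az":0},{"hand":0,"dx":0,"dy":1.0,"dz":0,"ax":0,"ay":0,"az":0},{"hand":0,"dx":0,"dy":0.7,"dz":0,"ax":0,"ay":0,"az":0},{"hand":0,"dx":0,"dy":0,"dz":0,"ax":0,"ay":0,"az":0},{"hand":0,"dx":0,"dy":0,"dz":0,"ax":0,"ay":0,"az":0}]}}

```text
time_s: 8.72
position: [0.5632, 0.0513, 0.0935]
tool_rot: [[0.972, -0.002, -0.233], [0.233, 0.0, 0.972], [-0.002, -1.0, 0.001]]
ft_force: [0.3, 0.4, -0.1]
grip_width: 0.0131
```

```bash
cat > chk.py <<'E'
from h import *
import sys
k=sys.argv[1]
im,s=snap('scene','s'+k);snap('side','d'+k)
crop('s'+k,'cs'+k,180,180,280,250,7);crop('d'+k,'cd'+k,195,180,295,250,7)
R=np.array(s['tool_rot']);p=np.array(s['position']);t=p+R@[.1145,.0515,0];print('tip',t,s['ft_force'],s['time_s'],s['grip_width'])
M=np.array([.593,.059,0]);u=np.array([np.cos(np.radians(13.5)),np.sin(np.radians(13.5)),0]);r=t-M;print('in slot',r@u,r[1]*u[0]-r[0]*u[1])
for n,x0,y0 in [('scene',180,180),('side',195,180)]: print(n,(proj(n,t)-[x0,y0])*7)
E
python3 chk.py 9
```

```text
tip [0.6744 0.0781 0.0419] [ 0.3315  0.3847 -0.0546] 8.7167 0.01310705479720392
in slot 0.08365453457126991 -0.0004521882391308879
scene [298.9191 219.266 ]
side [208.0432 222.6656]
```

View pics/cs9.png

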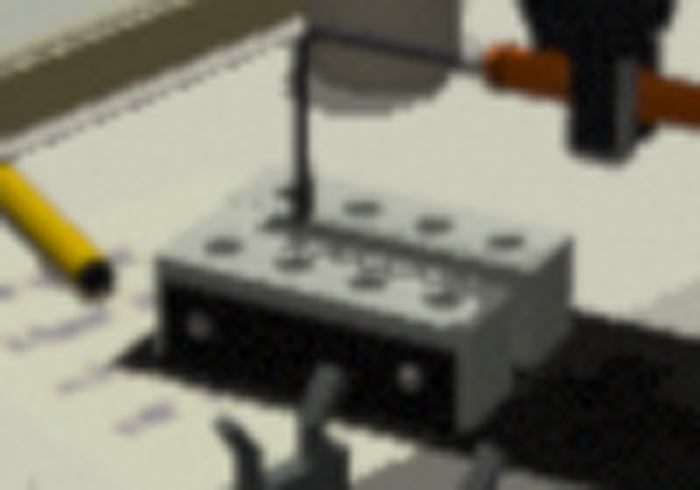

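View pics/cd9.png

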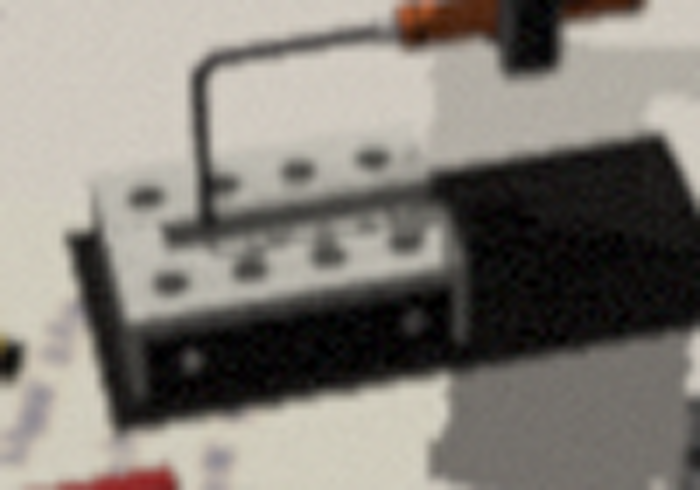

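Foot sits over the slot in both views, (303,225) in the scene crop and (207,232) in the side crop. Lowering slowly.

Call:
{"op": "jog_arm", "data": {"rows": [{"hand":0,"dx":0,"dy":0.3,"dz":0,"ax":0,"ay":0,"az":0},{"hand":0,"dx":0,"dy":0.4,"dz":0,"ax":0,"ay":0,"az":0},{"hand":0,"dx":0,"dy":0.4,"dz":0,"ax":0,"ay":0,"az":0},{"hand":0,"dx":0,"dy":0.3,"dz":0,"ax":0,"ay":0,"az":0},{"hand":0,"dx":0,"dy":0,"dz":0,"ax":0,"ay":0,"az":0}]}}

```text
time_s: 9.23
position: [0.5631, 0.0514, 0.0795]
tool_rot: [[0.972, -0.001, -0.233], [0.233, 0.0, 0.972], [-0.001, -1.0, 0.0]]
ft_force: [-0.8, 0.1, -0.7]
grip_width: 0.0128
```

```bash
python3 chk.py 10
```

```text
tip [0.6744 0.0781 0.0279] [-0.8223  0.1193 -0.6535] 9.2333 0.012765100345497733
in slot 0.0836257157225678 -0.00041612408644155566
scene [299.4084 255.7693]
side [209.9904 252.4343]
```

View pics/cd10.png

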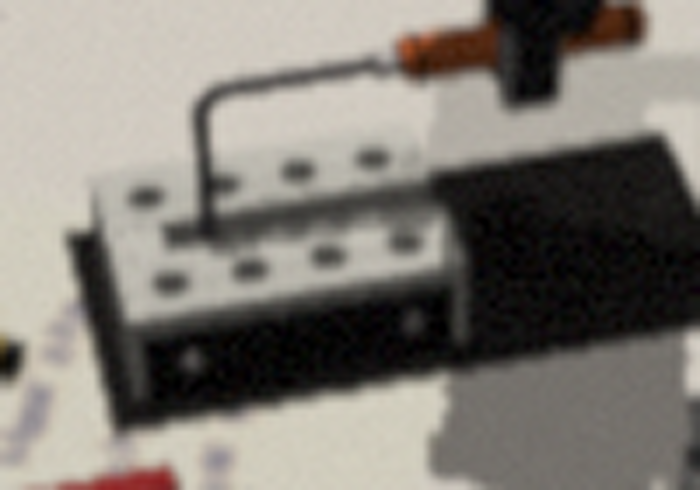

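View pics/cs10.png

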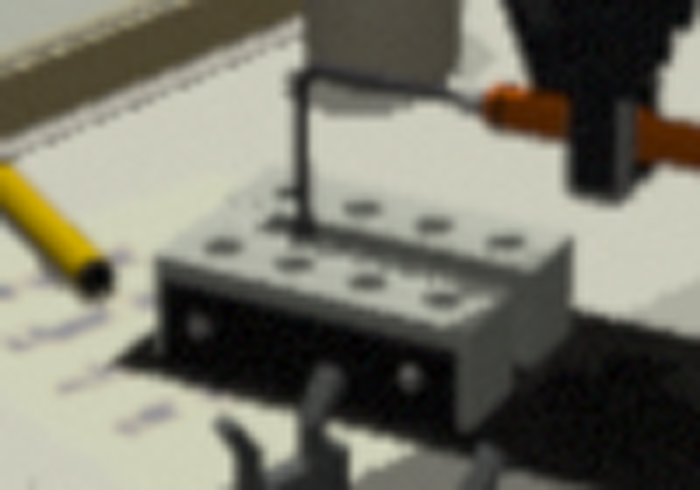

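The foot is 10 mm inside the slot with no contact force.

Call:
{"op": "jog_arm", "data": {"rows": [{"hand":0,"dx":0,"dy":0.6,"dz":0,"ax":0,"ay":0,"az":0},{"hand":0,"dx":0,"dy":0.8,"dz":0,"ax":0,"ay":0,"az":0},{"hand":0,"dx":0,"dy":0.7,"dz":0,"ax":0,"ay":0,"az":0},{"hand":0,"dx":0,"dy":0.4,"dz":0,"ax":0,"ay":0,"az":0},{"hand":0,"dx":0,"dy":0,"dz":0,"ax":0,"ay":0,"az":0}]}}

```text
time_s: 9.75
position: [0.5629, 0.0514, 0.054]
tool_rot: [[0.972, -0.002, -0.233], [0.233, 0.0, 0.972], [-0.002, -1.0, 0.001]]
ft_force: [-0.0, -0.5, -1.1]
grip_width: 0.0126
```

```bash
python3 chk.py 11
```

```text
tip [0.6741 0.0782 0.0022] [-0.0076 -0.4621 -1.0929] 9.75 0.012636285604628466
in slot 0.08335162699991566 -0.00031077318178472646
scene [300.7899 321.7275]
side [214.0941 305.6444]
```

Call:
{"op": "jog_arm", "data": {"rows": [{"hand":0,"dx":-0.3,"dy":0,"dz":0,"ax":0,"ay":0,"az":0},{"hand":0,"dx":-0.5,"dy":0,"dz":0,"ax":0,"ay":0,"az":0},{"hand":0,"dx":-0.7,"dy":0,"dz":0,"ax":0,"ay":0,"az":0},{"hand":0,"dx":-0.7,"dy":0,"dz":0,"ax":0,"ay":0,"az":0},{"hand":0,"dx":-0.7,"dy":0,"dz":0,"ax":0,"ay":0,"az":0}]}}

```text
time_s: 10.27
position: [0.5344, 0.0444, 0.0555]
tool_rot: [[0.972, 0.0, -0.233], [0.233, -0.0, 0.972], [0.0, -1.0, -0.0]]
ft_force: [-0.3, 0.0, -0.9]
grip_width: 0.0131
```

Call:
{"op": "jog_arm", "data": {"rows": [{"hand":0,"dx":-0.7,"dy":0,"dz":0,"ax":0,"ay":0,"az":0},{"hand":0,"dx":-0.7,"dy":0,"dz":0,"ax":0,"ay":0,"az":0},{"hand":0,"dx":-0.7,"dy":0,"dz":0,"ax":0,"ay":0,"az":0},{"hand":0,"dx":-0.7,"dy":0,"dz":0,"ax":0,"ay":0,"az":0},{"hand":0,"dx":-0.7,"dy":0,"dz":0,"ax":0,"ay":0,"az":0}]}}

```text
time_s: 10.68
position: [0.5006, 0.0362, 0.0554]
tool_rot: [[0.972, 0.0, -0.234], [0.234, -0.0, 0.972], [0.0, -1.0, -0.0]]
ft_force: [-0.3, 0.0, -0.2]
grip_width: 0.0128
```

```bash
python3 chk.py 12
```

```text
tip [0.6119 0.063  0.0039] [-0.2812  0.0287 -0.2218] 10.6833 0.01275750311644001
in slot 0.01933750058682174 -0.0005586070080573803
scene [465.4977 357.8655]
side [385.1224 271.4255]
```

View pics/cd12.png

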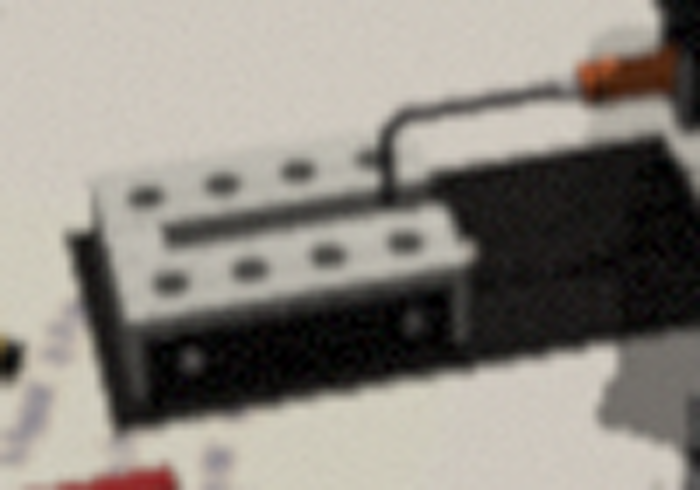

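The bar's front end is just showing at the mouth (470,247). Pulling on.

Call:
{"op": "jog_arm", "data": {"rows": [{"hand":0,"dx":-0.6,"dy":0.1,"dz":0,"ax":0,"ay":0,"az":0},{"hand":0,"dx":-0.7,"dy":0,"dz":0,"ax":0,"ay":0,"az":0},{"hand":0,"dx":-0.7,"dy":0,"dz":0,"ax":0,"ay":0,"az":0},{"hand":0,"dx":-0.7,"dy":0,"dz":0,"ax":0,"ay":0,"az":0},{"hand":0,"dx":-0.6,"dy":0,"dz":0,"ax":0,"ay":0,"az":0}]}}

```text
time_s: 11.2
position: [0.4683, 0.0286, 0.0543]
tool_rot: [[0.972, -0.0, -0.234], [0.234, 0.0, 0.972], [-0.0, -1.0, 0.0]]
ft_force: [-0.4, 0.3, -0.2]
grip_width: 0.0131
```

Call:
{"op": "jog_arm", "data": {"rows": [{"hand":0,"dx":-0.4,"dy":0,"dz":0,"ax":0,"ay":0,"az":0},{"hand":0,"dx":-0.3,"dy":0,"dz":0,"ax":0,"ay":0,"az":0},{"hand":0,"dx":-0.1,"dy":0,"dz":0,"ax":0,"ay":0,"az":0},{"hand":0,"dx":0,"dy":0,"dz":0,"ax":0,"ay":0,"az":0},{"hand":0,"dx":0,"dy":0,"dz":0,"ax":0,"ay":0,"az":0}]}}

```text
time_s: 11.62
position: [0.4616, 0.0268, 0.0544]
tool_rot: [[0.972, 0.0, -0.233], [0.233, -0.0, 0.972], [0.0, -1.0, -0.0]]
ft_force: [-0.4, -0.3, -0.2]
grip_width: 0.0127
```

```bash
python3 chk.py 13; python3 -c "
from h import *
crop('d13','x13',230,190,330,260,7);crop('s13','y13',220,200,320,270,7)"
```

```text
tip [0.573  0.0535 0.0029] [-0.4129 -0.2757 -0.1746] 11.6167 0.012731163100465282
in slot -0.020744997051364664 -0.0006622719871495807
scene [572.4356 386.6129]
side [490.3873 254.4871]
```

View pics/x13.png

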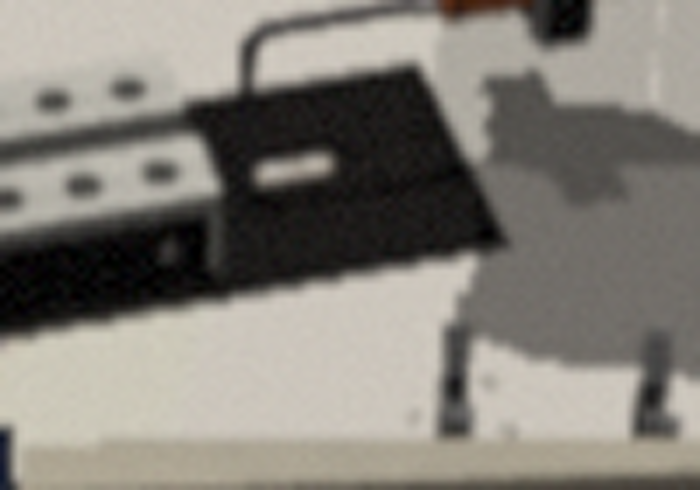

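View pics/y13.png

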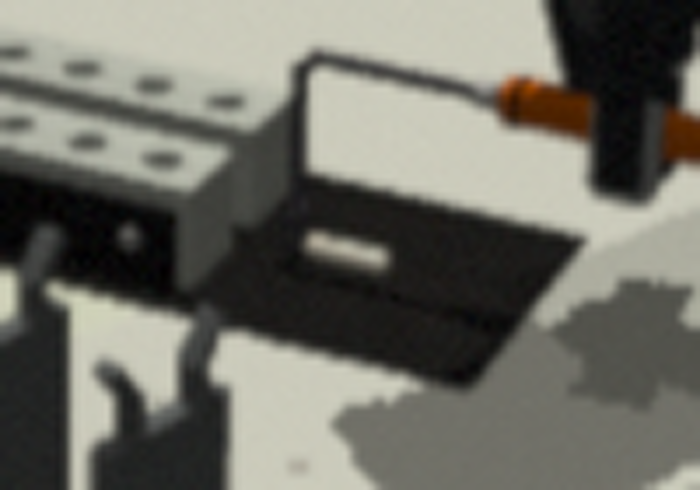

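The bar lies fully clear on the mat in both views (side crop 295,168; scene crop 347,250). I'll back the foot off and lift.

Call:
{"op": "jog_arm", "data": {"rows": [{"hand":0,"dx":0.4,"dy":0,"dz":0,"ax":0,"ay":0,"az":0},{"hand":0,"dx":0,"dy":-1.5,"dz":0,"ax":0,"ay":0,"az":0},{"hand":0,"dx":0,"dy":-3.0,"dz":0,"ax":0,"ay":0,"az":0},{"hand":0,"dx":0,"dy":-4.0,"dz":0,"ax":0,"ay":0,"az":0},{"hand":0,"dx":0,"dy":-3.0,"dz":0,"ax":0,"ay":0,"az":0}]}}

```text
time_s: 12.13
position: [0.4658, 0.0279, 0.1718]
tool_rot: [[0.972, 0.001, -0.234], [0.234, -0.0, 0.972], [0.001, -1.0, -0.001]]
ft_force: [1.4, 0.7, -0.6]
grip_width: 0.0132
```

```bash
python3 - <<'E'
from h import *
s=dict(status.observe()); s['tool_rot']=rot(13.5); s['position']=np.array([.4655,.0277,.1694])
plan([.4843,.2561,.1694],-3.9,8,s)
E
```

```text
total mm [ 18.8 228.4   0. ] turn [ 0.  17.4  0. ] t 12.1333
0 dx,dy,dz [0.89 0.   2.72] a [0.   2.17 0.  ]
1 dx,dy,dz [0.79 0.   2.75] a [0.   2.17 0.  ]
2 dx,dy,dz [0.69 0.   2.78] a [0.   2.17 0.  ]
3 dx,dy,dz [0.58 0.   2.81] a [0.   2.17 0.  ]
4 dx,dy,dz [0.47 0.   2.83] a [0.   2.17 0.  ]
5 dx,dy,dz [0.37 0.   2.84] a [0.   2.17 0.  ]
6 dx,dy,dz [0.26 0.   2.85] a [0.   2.17 0.  ]
7 dx,dy,dz [0.15 0.   2.86] a [0.   2.17 0.  ]
```

Call:
{"op": "jog_arm", "data": {"rows": [{"hand":0,"dx":0.89,"dy":0,"dz":2.72,"ax":0,"ay":2.17,"az":0},{"hand":0,"dx":0.79,"dy":0,"dz":2.75,"ax":0,"ay":2.17,"az":0},{"hand":0,"dx":0.69,"dy":0,"dz":2.78,"ax":0,"ay":2.17,"az":0},{"hand":0,"dx":0.58,"dy":0,"dz":2.81,"ax":0,"ay":2.17,"az":0},{"hand":0,"dx":0.47,"dy":0,"dz":2.83,"ax":0,"ay":2.17,"az":0}]}}

```text
time_s: 12.55
position: [0.4771, 0.1721, 0.1694]
tool_rot: [[0.999, 0.0, -0.044], [0.044, 0.0, 0.999], [0.0, -1.0, 0.0]]
ft_force: [0.6, -0.9, -1.2]
grip_width: 0.0131
```

Call:
{"op": "jog_arm", "data": {"rows": [{"hand":0,"dx":0.37,"dy":0,"dz":2.84,"ax":0,"ay":2.17,"az":0},{"hand":0,"dx":0.26,"dy":0,"dz":2.85,"ax":0,"ay":2.17,"az":0},{"hand":0,"dx":0.15,"dy":0,"dz":2.86,"ax":0,"ay":2.2,"az":0},{"hand":0,"dx":0,"dy":0,"dz":0,"ax":0,"ay":0,"az":0},{"hand":0,"dx":0,"dy":0,"dz":0,"ax":0,"ay":0,"az":0}]}}

```text
time_s: 12.97
position: [0.484, 0.2574, 0.169]
tool_rot: [[0.998, -0.0, 0.065], [-0.065, -0.0, 0.998], [-0.0, -1.0, -0.0]]
ft_force: [-0.5, -0.1, -0.6]
grip_width: 0.0127
```

Call:
{"op": "jog_arm", "data": {"rows": [{"hand":0,"dx":0,"dy":0,"dz":0,"ax":0,"ay":0,"az":0},{"hand":0,"dx":0,"dy":0,"dz":0,"ax":0,"ay":0,"az":0},{"hand":0,"dx":0,"dy":0,"dz":0,"ax":0,"ay":0,"az":0},{"hand":0,"dx":0,"dy":0,"dz":0,"ax":0,"ay":0,"az":0},{"hand":0,"dx":0,"dy":0,"dz":0,"ax":0,"ay":0,"az":0}]}}

```text
time_s: 13.38
position: [0.4842, 0.2556, 0.1694]
tool_rot: [[0.998, 0.0, 0.069], [-0.069, -0.0, 0.998], [0.0, -1.0, -0.0]]
ft_force: [-0.2, -0.3, -0.2]
grip_width: 0.0129
```

```bash
python3 - <<'E'
from h import *
im,s=snap('wrist','w14'); print(s['position'])
plan([.4843,.2561,.070],-3.9,1,s)
E
```

```text
[0.4842 0.2556 0.1694]
total mm [  0.1358   0.4777 -99.4358] turn [ 0.0007 -0.0342  0.0053] t 13.3833
0 dx,dy,dz [0.01 9.94 0.05] a [ 0.   -0.03  0.01]
```

View pics/w14.png

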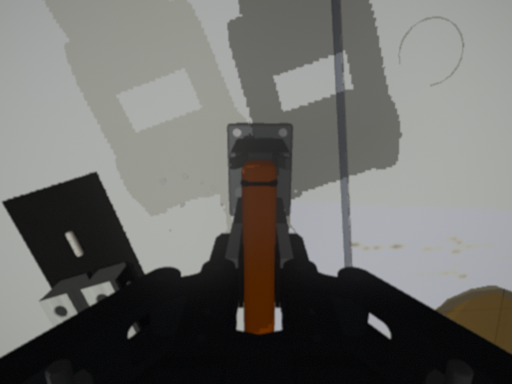

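Same view as after the lift-out, with the bar at (75,244) on the mat. Lowering the pick into the rest.

Call:
{"op": "jog_arm", "data": {"rows": [{"hand":0,"dx":0,"dy":1.5,"dz":0.05,"ax":0,"ay":0,"az":0},{"hand":0,"dx":0,"dy":2.5,"dz":0,"ax":0,"ay":0,"az":0},{"hand":0,"dx":0,"dy":2.0,"dz":0,"ax":0,"ay":0,"az":0},{"hand":0,"dx":0,"dy":1.5,"dz":0,"ax":0,"ay":0,"az":0},{"hand":0,"dx":0,"dy":1.0,"dz":0,"ax":0,"ay":0,"az":0}]}}

```text
time_s: 13.85
position: [0.4836, 0.2563, 0.0828]
tool_rot: [[0.998, -0.002, 0.068], [-0.068, -0.001, 0.998], [-0.002, -1.0, -0.001]]
ft_force: [0.3, -0.7, -1.2]
grip_width: 0.0128
```

Call:
{"op": "jog_arm", "data": {"rows": [{"hand":0,"dx":0,"dy":0.6,"dz":0,"ax":0,"ay":0,"az":0},{"hand":0,"dx":0,"dy":0.4,"dz":0,"ax":0,"ay":0,"az":0},{"hand":0,"dx":0,"dy":0.35,"dz":0,"ax":0,"ay":0,"az":0},{"hand":0,"dx":0,"dy":0,"dz":0,"ax":0,"ay":0,"az":0},{"hand":0,"dx":0,"dy":0,"dz":0,"ax":0,"ay":0,"az":0}]}}

```text
time_s: 14.27
position: [0.4844, 0.2567, 0.0713]
tool_rot: [[0.998, 0.001, 0.068], [-0.068, 0.0, 0.998], [0.001, -1.0, 0.0]]
ft_force: [-0.4, -0.2, -0.5]
grip_width: 0.0136
```

Call:
{"op": "jog_arm", "data": {"rows": [{"hand":0,"dx":0,"dy":0.15,"dz":-0.04,"ax":0,"ay":0,"az":0},{"hand":0,"dx":0,"dy":0,"dz":0,"ax":0,"ay":0,"az":0},{"hand":0.4,"dx":0,"dy":0,"dz":0,"ax":0,"ay":0,"az":0},{"hand":0.7,"dx":0,"dy":0,"dz":0,"ax":0,"ay":0,"az":0},{"hand":1,"dx":0,"dy":0,"dz":0,"ax":0,"ay":0,"az":0}]}}

```text
time_s: 14.68
position: [0.4842, 0.2563, 0.0695]
tool_rot: [[0.998, 0.0, 0.068], [-0.068, 0.0, 0.998], [0.0, -1.0, 0.0]]
ft_force: [0.6, -0.1, -1.1]
grip_width: 0.0485
```

Call:
{"op": "jog_arm", "data": {"rows": [{"hand":1,"dx":0,"dy":0,"dz":0,"ax":0,"ay":0,"az":0},{"hand":1,"dx":0,"dy":0,"dz":0,"ax":0,"ay":0,"az":0},{"hand":1,"dx":0,"dy":0,"dz":0,"ax":0,"ay":0,"az":0},{"hand":1,"dx":0,"dy":0,"dz":0,"ax":0,"ay":0,"az":0},{"hand":1,"dx":0,"dy":0,"dz":0,"ax":0,"ay":0,"az":0}]}}

```text
time_s: 15.1
position: [0.4841, 0.2562, 0.0693]
tool_rot: [[0.998, -0.0, 0.068], [-0.068, 0.0, 0.998], [-0.0, -1.0, 0.0]]
ft_force: [0.2, -0.1, 0.1]
grip_width: 0.0851
```

```bash
python3 - <<'E'
from h import *
im,s=snap('wrist','w15'); print(s['position'],s['grip_width'],s['ft_force'])
E
```

```text
[0.4841 0.2562 0.0693] 0.08514957586356726 [ 0.2402 -0.0846  0.1365]
```

View pics/w15.png

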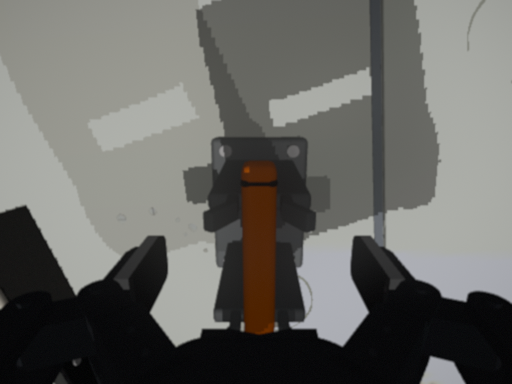

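The pick lies in both notches, as before the grasp. Raising and moving over the bar.

Call:
{"op": "jog_arm", "data": {"rows": [{"hand":1,"dx":0,"dy":-1.0,"dz":0,"ax":0,"ay":0,"az":0},{"hand":1,"dx":0,"dy":-3.0,"dz":0,"ax":0,"ay":0,"az":0},{"hand":1,"dx":0,"dy":-4.0,"dz":0,"ax":0,"ay":0,"az":0},{"hand":1,"dx":0,"dy":-4.0,"dz":0,"ax":0,"ay":0,"az":0},{"hand":1,"dx":0,"dy":-1.5,"dz":0,"ax":0,"ay":0,"az":0}]}}

```text
time_s: 15.57
position: [0.4853, 0.2567, 0.2107]
tool_rot: [[0.998, 0.008, 0.068], [-0.068, 0.002, 0.998], [0.008, -1.0, 0.003]]
ft_force: [-0.4, 0.5, 1.4]
grip_width: 0.0855
```

```bash
python3 - <<'E'
from h import *
snap('scene','s16');snap('side','d16')
crop('s16','cs16',150,170,300,300,5);crop('d16','cd16',190,170,340,300,5)
plan([.555,.05,.17],13.5,8)
E
```

```text
total mm [  69.8662 -206.6418  -38.3669] turn [ -0.082  -17.3779   0.423 ] t 15.6667
0 dx,dy,dz [ 1.04  0.48 -2.52] a [-0.01 -2.17  0.05]
1 dx,dy,dz [ 0.95  0.48 -2.56] a [-0.01 -2.17  0.05]
2 dx,dy,dz [ 0.85  0.48 -2.59] a [-0.01 -2.17  0.05]
3 dx,dy,dz [ 0.75  0.48 -2.62] a [-0.01 -2.17  0.05]
4 dx,dy,dz [ 0.65  0.48 -2.65] a [-0.01 -2.17  0.05]
5 dx,dy,dz [ 0.55  0.48 -2.67] a [-0.01 -2.17  0.05]
6 dx,dy,dz [ 0.45  0.48 -2.69] a [-0.01 -2.17  0.05]
7 dx,dy,dz [ 0.35  0.48 -2.7 ] a [-0.01 -2.17  0.05]
```

View pics/cs16.png

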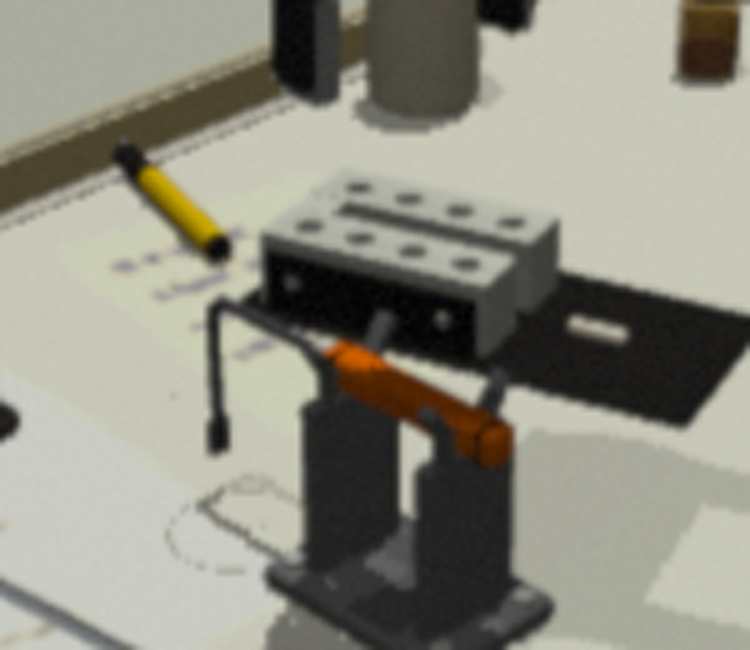

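View pics/cd16.png

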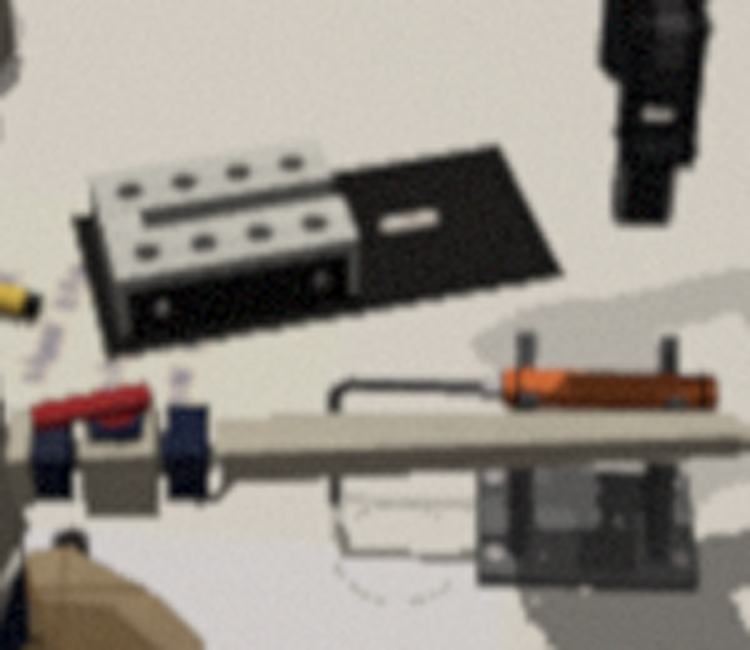

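The pick is back in its rest with the hook beyond the +x end, and the bar is on the mat (scene crop 598,330).

Call:
{"op": "jog_arm", "data": {"rows": [{"hand":1,"dx":1.04,"dy":0,"dz":-2.52,"ax":0,"ay":-2.17,"az":0},{"hand":1,"dx":0.95,"dy":0,"dz":-2.56,"ax":0,"ay":-2.17,"az":0},{"hand":1,"dx":0.85,"dy":0.5,"dz":-2.6,"ax":0,"ay":-2.17,"az":0},{"hand":1,"dx":0.75,"dy":0.5,"dz":-2.62,"ax":0,"ay":-2.17,"az":0},{"hand":1,"dx":0.65,"dy":0.5,"dz":-2.65,"ax":0,"ay":-2.17,"az":0}]}}

```text
time_s: 16.08
position: [0.5272, 0.1257, 0.1883]
tool_rot: [[0.992, -0.002, -0.123], [0.123, -0.0, 0.992], [-0.002, -1.0, 0.0]]
ft_force: [0.8, 0.4, -0.3]
grip_width: 0.0854
```

Call:
{"op": "jog_arm", "data": {"rows": [{"hand":1,"dx":0.55,"dy":0.8,"dz":-2.67,"ax":0,"ay":-2.17,"az":0},{"hand":1,"dx":0.45,"dy":0.8,"dz":-2.7,"ax":0,"ay":-2.17,"az":0},{"hand":1,"dx":0.35,"dy":0.7,"dz":-2.7,"ax":0,"ay":-2.17,"az":0},{"hand":1,"dx":0,"dy":0,"dz":0,"ax":0,"ay":0,"az":0},{"hand":1,"dx":0,"dy":0,"dz":0,"ax":0,"ay":0,"az":0}]}}

```text
time_s: 16.5
position: [0.5533, 0.0484, 0.165]
tool_rot: [[0.973, -0.003, -0.23], [0.23, 0.0, 0.973], [-0.003, -1.0, 0.001]]
ft_force: [0.7, 0.5, 0.1]
grip_width: 0.0855
```

Call:
{"op": "jog_arm", "data": {"rows": [{"hand":1,"dx":0,"dy":0,"dz":0,"ax":0,"ay":0,"az":0},{"hand":1,"dx":0,"dy":0,"dz":0,"ax":0,"ay":0,"az":0},{"hand":1,"dx":0,"dy":0,"dz":0,"ax":0,"ay":0,"az":0},{"hand":1,"dx":0,"dy":0,"dz":0,"ax":0,"ay":0,"az":0},{"hand":1,"dx":0,"dy":0,"dz":0,"ax":0,"ay":0,"az":0}]}}

```text
time_s: 16.92
position: [0.5536, 0.0499, 0.1665]
tool_rot: [[0.972, 0.0, -0.234], [0.234, -0.0, 0.972], [0.0, -1.0, -0.0]]
ft_force: [-0.0, -0.7, 0.2]
grip_width: 0.0854
```

```bash
cat > bar.py <<'E'
from h import *
import sys
im,s=snap('wrist','w'+sys.argv[1]); print(s['position'],np.array(s['tool_rot'])[:,0],s['time_s'])
g=cv2.cvtColor(im,cv2.COLOR_RGB2GRAY)
c0=proj('wrist',[.556,.050,.008],s); print('exp',c0)
x0,y0=int(c0[0])-30,int(c0[1])-30
sub=g[y0:y0+60,x0:x0+60]; m=(sub>90).astype(np.uint8)
cs,_=cv2.findContours(m,cv2.RETR_EXTERNAL,cv2.CHAIN_APPROX_NONE)
for c in cs:
    if cv2.contourArea(c)<40: continue
    r=cv2.minAreaRect(c); print(r[0][0]+x0,r[0][1]+y0,r[1],r[2],cv2.contourArea(c))
    b=cv2.boxPoints(r)+[x0,y0]; W=np.array([onz('wrist',q,.008,s) for q in b]); 
    e=[W[1]-W[0],W[2]-W[1]];e=max(e,key=np.linalg.norm); print('ctr',W.mean(0),'len',np.linalg.norm(e),'yaw',np.degrees(np.arctan2(e[1],e[0])))
E
python3 bar.py 17
```

```text
[0.5536 0.0499 0.1665] [0.9723 0.2338 0.0002] 16.9167
exp [258.6545 170.5096]
```

View pics/w17.png

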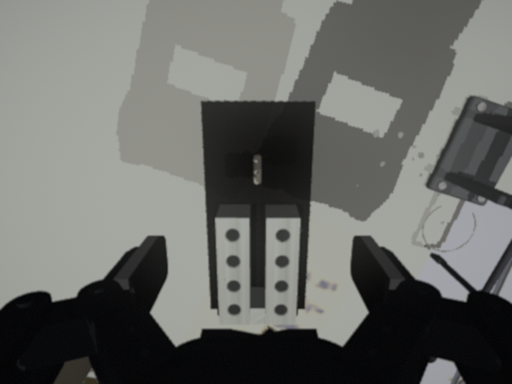

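```bash
sed -i 's/sub>90/sub>55/' bar.py; python3 bar.py 18; python3 -c "
from h import *
crop('w18','c18',200,130,320,220,6)"
```

```text
[0.5536 0.0498 0.1665] [0.9723 0.2336 0.0002] 16.9667
exp [258.7719 170.5156]
256.5 169.5 (29.0, 7.0) 90.0 170.0
ctr [0.5557 0.0476 0.008 ] len 0.029743198011731812 yaw 13.623879274917762
```

View pics/c18.png

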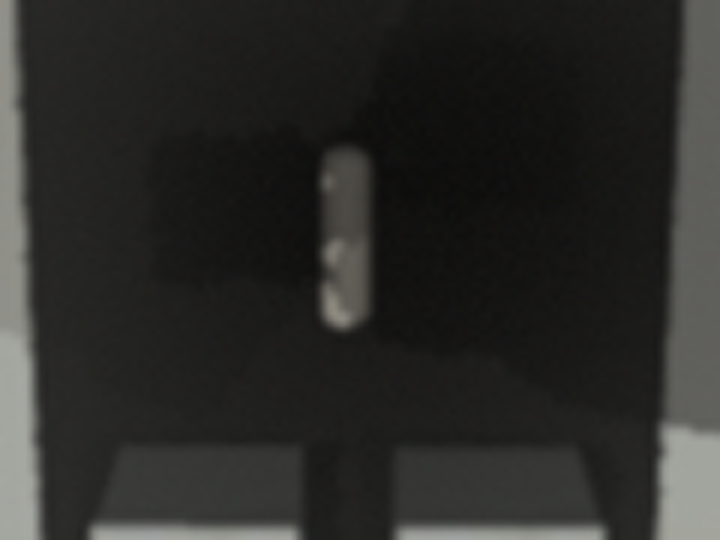

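Bar centre at (257.7,169.4), length measured 29.7 mm, yaw 13.6°. Descending.

Call:
{"op": "jog_arm", "data": {"newtons": 40, "rows": [{"hand":1,"dx":0.18,"dy":2.5,"dz":-0.18,"ax":0,"ay":0,"az":0},{"hand":0.6,"dx":0,"dy":3.5,"dz":0,"ax":0,"ay":0,"az":0},{"hand":0.6,"dx":0,"dy":3.5,"dz":0,"ax":0,"ay":0,"az":0},{"hand":0.6,"dx":0,"dy":2.5,"dz":0,"ax":0,"ay":0,"az":0},{"hand":0.6,"dx":0,"dy":1.5,"dz":0,"ax":0,"ay":0,"az":0}]}}

```text
time_s: 17.43
position: [0.5546, 0.0482, 0.0285]
tool_rot: [[0.972, -0.004, -0.233], [0.233, 0.001, 0.972], [-0.004, -1.0, 0.001]]
ft_force: [0.3, -1.7, -0.3]
grip_width: 0.0513
```

Call:
{"op": "jog_arm", "data": {"rows": [{"hand":0.6,"dx":0,"dy":0.8,"dz":0,"ax":0,"ay":0,"az":0},{"hand":0.6,"dx":0,"dy":0.6,"dz":0,"ax":0,"ay":0,"az":0},{"hand":0.6,"dx":0,"dy":0.4,"dz":0,"ax":0,"ay":0,"az":0},{"hand":0.6,"dx":0,"dy":0,"dz":0,"ax":0,"ay":0,"az":0},{"hand":0.6,"dx":0,"dy":0,"dz":0,"ax":0,"ay":0,"az":0}]}}

```text
time_s: 17.85
position: [0.5563, 0.048, 0.0141]
tool_rot: [[0.972, 0.001, -0.233], [0.233, -0.0, 0.972], [0.001, -1.0, -0.0]]
ft_force: [-0.1, -0.1, 0.0]
grip_width: 0.051
```

```bash
python3 - <<'E'
from h import *
im,s=snap('wrist','w19'); print(s['position'],s['grip_width'],s['ft_force'])
plan([.5558,.0486,.0025],13.5,1,s)
E
```

```text
[0.5563 0.048  0.0141] 0.050956854381357414 [-0.0904 -0.1174  0.0425]
total mm [ -0.5216   0.6047 -11.6046] turn [ 0.0275 -0.0248  0.0764] t 17.85
0 dx,dy,dz [-0.04  1.16  0.07] a [ 0.03 -0.02  0.08]
```

View pics/w19.png

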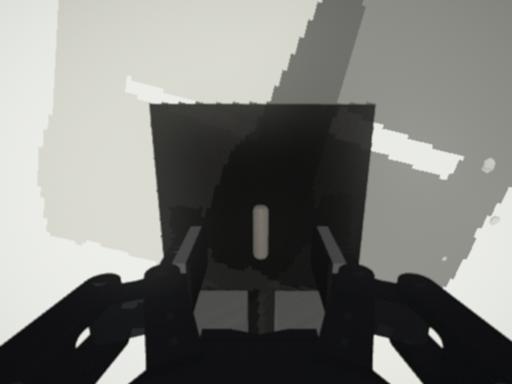

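The bar (260,232) sits centred between the fingertips. Last 11 mm, then close.

Call:
{"op": "jog_arm", "data": {"rows": [{"hand":0.6,"dx":0,"dy":0.6,"dz":0.05,"ax":0,"ay":0,"az":0},{"hand":0.6,"dx":0,"dy":0.4,"dz":0,"ax":0,"ay":0,"az":0},{"hand":0.6,"dx":0,"dy":0.1,"dz":0,"ax":0,"ay":0,"az":0},{"hand":0.6,"dx":0,"dy":0,"dz":0,"ax":0,"ay":0,"az":0},{"hand":0.4,"dx":0,"dy":0,"dz":0,"ax":0,"ay":0,"az":0}]}}

```text
time_s: 18.32
position: [0.5558, 0.0485, 0.0023]
tool_rot: [[0.972, -0.0, -0.233], [0.233, 0.0, 0.972], [-0.0, -1.0, 0.0]]
ft_force: [-0.4, -0.3, 0.9]
grip_width: 0.0405
```

Call:
{"op": "jog_arm", "data": {"rows": [{"hand":0,"dx":0,"dy":0,"dz":0,"ax":0,"ay":0,"az":0},{"hand":0,"dx":0,"dy":0,"dz":0,"ax":0,"ay":0,"az":0},{"hand":0,"dx":0,"dy":0,"dz":0,"ax":0,"ay":0,"az":0},{"hand":0,"dx":0,"dy":0,"dz":0,"ax":0,"ay":0,"az":0},{"hand":0,"dx":0,"dy":0,"dz":0,"ax":0,"ay":0,"az":0}]}}

```text
time_s: 18.73
position: [0.5559, 0.0485, 0.0026]
tool_rot: [[0.972, 0.0, -0.233], [0.233, -0.0, 0.972], [0.0, -1.0, -0.0]]
ft_force: [-0.5, 0.2, 3.5]
grip_width: 0.0063
```

Call:
{"op": "jog_arm", "data": {"rows": [{"hand":0,"dx":0,"dy":0,"dz":0,"ax":0,"ay":0,"az":0},{"hand":0,"dx":0,"dy":0,"dz":0,"ax":0,"ay":0,"az":0},{"hand":0,"dx":0,"dy":-0.5,"dz":0,"ax":0,"ay":0,"az":0},{"hand":0,"dx":0,"dy":-1.5,"dz":0,"ax":0,"ay":0,"az":0},{"hand":0,"dx":0,"dy":-3,"dz":0,"ax":0,"ay":0,"az":0}]}}

```text
time_s: 19.15
position: [0.554, 0.0487, 0.0504]
tool_rot: [[0.972, -0.006, -0.233], [0.233, 0.001, 0.973], [-0.006, -1.0, 0.002]]
ft_force: [0.6, -0.0, -0.5]
grip_width: 0.0063
```

```bash
python3 - <<'E'
from h import *
im,s=snap('wrist','w20'); print(s['position'],s['grip_width'],s['ft_force'])
E
```

```text
[0.554  0.0487 0.0504] 0.0062801598960605986 [ 0.5973 -0.0057 -0.4602]
```

View pics/w20.png

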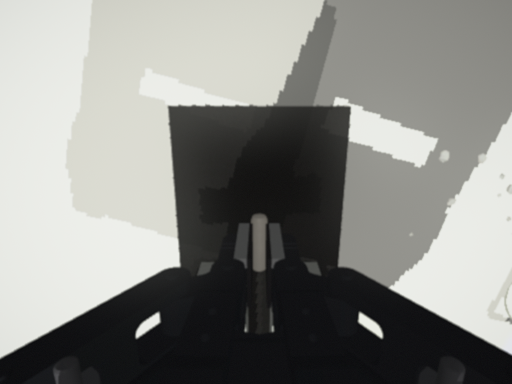

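The bar is held (259,240). Locating the tray: candidates are the white one at scene (368,199) and the yellow one at (336,187); white fits the description. I'll confirm it in an enlarged wrist crop.

```bash
python3 - <<'E'
from h import *
f=lambda u,v:(270+u/5,140+v/5)
W=[onz('scene',f(*p),.014) for p in [(465,265),(560,290),(522,335),(425,315)]]
W=np.array(W);print(W,W.mean(0)); 
for i in range(4): d=W[(i+1)%4]-W[i];print(np.linalg.norm(d),np.degrees(np.arctan2(d[1],d[0])))
s=dict(status.observe()); s['tool_rot']=rot(13.5); s['position']=np.array([.5558,.0485,.052])
plan([.48,-.28,.16],0,15,s)
E
```

```text
[[ 0.4934 -0.3105  0.014 ]
 [ 0.4374 -0.3139  0.014 ]
 [ 0.4283 -0.2452  0.014 ]
 [ 0.4793 -0.2338  0.014 ]] [ 0.4596 -0.2758  0.014 ]
0.05611289073716777 -176.58279602182316
0.06929113694255015 97.56387393749444
0.05227520076416184 12.535306235637641
0.07797573573884506 -79.57847809612653
total mm [ -75.8 -328.5  108. ] turn [ 0.  13.5  0. ] t 19.2
0 dx,dy,dz [-1.   -0.72 -2.01] a [0.  0.9 0. ]
1 dx,dy,dz [-0.97 -0.72 -2.03] a [0.  0.9 0. ]
2 dx,dy,dz [-0.94 -0.72 -2.04] a [0.  0.9 0. ]
3 dx,dy,dz [-0.91 -0.72 -2.06] a [0.  0.9 0. ]
4 dx,dy,dz [-0.87 -0.72 -2.07] a [0.  0.9 0. ]
5 dx,dy,dz [-0.84 -0.72 -2.08] a [0.  0.9 0. ]
6 dx,dy,dz [-0.81 -0.72 -2.1 ] a [0.  0.9 0. ]
7 dx,dy,dz [-0.78 -0.72 -2.11] a [0.  0.9 0. ]
8 dx,dy,dz [-0.74 -0.72 -2.12] a [0.  0.9 0. ]
9 dx,dy,dz [-0.71 -0.72 -2.13] a [0.  0.9 0. ]
10 dx,dy,dz [-0.68 -0.72 -2.14] a [0.  0.9 0. ]
11 dx,dy,dz [-0.64 -0.72 -2.15] a [0.  0.9 0. ]
12 dx,dy,dz [-0.61 -0.72 -2.16] a [0.  0.9 0. ]
13 dx,dy,dz [-0.57 -0.72 -2.17] a [0.  0.9 0. ]
14 dx,dy,dz [-0.54 -0.72 -2.18] a [0.  0.9 0. ]
```

Call:
{"op": "jog_arm", "data": {"rows": [{"hand":0,"dx":-0.9,"dy":-1.5,"dz":-2.01,"ax":0,"ay":0.9,"az":0},{"hand":0,"dx":-0.85,"dy":-1.5,"dz":-2.03,"ax":0,"ay":0.9,"az":0},{"hand":0,"dx":-0.8,"dy":-1.5,"dz":-2.04,"ax":0,"ay":0.9,"az":0},{"hand":0,"dx":-0.75,"dy":-1.5,"dz":-2.06,"ax":0,"ay":0.9,"az":0},{"hand":0,"dx":-0.7,"dy":-1.5,"dz":-2.07,"ax":0,"ay":0.9,"az":0}]}}

```text
time_s: 19.62
position: [0.5368, -0.0605, 0.1282]
tool_rot: [[0.988, 0.0, -0.155], [0.155, -0.0, 0.988], [0.0, -1.0, -0.0]]
ft_force: [0.3, -0.1, -0.4]
grip_width: 0.0065
```

Call:
{"op": "jog_arm", "data": {"rows": [{"hand":0,"dx":-0.7,"dy":-0.7,"dz":-2.08,"ax":0,"ay":0.9,"az":0},{"hand":0,"dx":-0.65,"dy":-0.7,"dz":-2.1,"ax":0,"ay":0.9,"az":0},{"hand":0,"dx":-0.6,"dy":-0.7,"dz":-2.11,"ax":0,"ay":0.9,"az":0},{"hand":0,"dx":-0.6,"dy":-0.6,"dz":-2.12,"ax":0,"ay":0.9,"az":0},{"hand":0,"dx":-0.6,"dy":-0.6,"dz":-2.13,"ax":0,"ay":0.9,"az":0}]}}

```text
time_s: 20.03
position: [0.5188, -0.1692, 0.1608]
tool_rot: [[0.997, 0.0, -0.077], [0.077, -0.0, 0.997], [0.0, -1.0, -0.0]]
ft_force: [0.7, -1.3, 0.3]
grip_width: 0.0064
```

Call:
{"op": "jog_arm", "data": {"rows": [{"hand":0,"dx":-0.5,"dy":0,"dz":-2.14,"ax":0,"ay":0.9,"az":0},{"hand":0,"dx":-0.5,"dy":0,"dz":-2.15,"ax":0,"ay":0.9,"az":0},{"hand":0,"dx":-0.5,"dy":0,"dz":-2.16,"ax":0,"ay":0.9,"az":0},{"hand":0,"dx":-0.5,"dy":0,"dz":-2.17,"ax":0,"ay":0.9,"az":0},{"hand":0,"dx":-0.4,"dy":0,"dz":-2.18,"ax":0,"ay":0.9,"az":0}]}}

```text
time_s: 20.45
position: [0.4998, -0.2781, 0.1604]
tool_rot: [[1.0, 0.0, 0.001], [-0.001, 0.0, 1.0], [0.0, -1.0, 0.0]]
ft_force: [0.5, 0.2, -0.0]
grip_width: 0.0062
```

Call:
{"op": "jog_arm", "data": {"rows": [{"hand":0,"dx":0,"dy":0,"dz":0,"ax":0,"ay":0,"az":0},{"hand":0,"dx":0,"dy":0,"dz":0,"ax":0,"ay":0,"az":0},{"hand":0,"dx":0,"dy":0,"dz":0,"ax":0,"ay":0,"az":0},{"hand":0,"dx":0,"dy":0,"dz":0,"ax":0,"ay":0,"az":0},{"hand":0,"dx":0,"dy":0,"dz":0,"ax":0,"ay":0,"az":0}]}}

```text
time_s: 20.87
position: [0.5004, -0.2763, 0.1604]
tool_rot: [[1.0, 0.0, -0.001], [0.001, 0.0, 1.0], [0.0, -1.0, 0.0]]
ft_force: [0.5, 0.2, 0.0]
grip_width: 0.0065
```

```bash
python3 - <<'E'
from h import *
import pickle
im,s=snap('wrist','w21'); print(s['position'],s['grip_width'],s['q']);pickle.dump(s,open('w21.pkl','wb'))
E
```

```text
[ 0.5004 -0.2763  0.1604] 0.006506650994399858 [ -40.769    27.3333   77.4888    0.0079   75.1828 -130.8156]
```

View pics/w21.png

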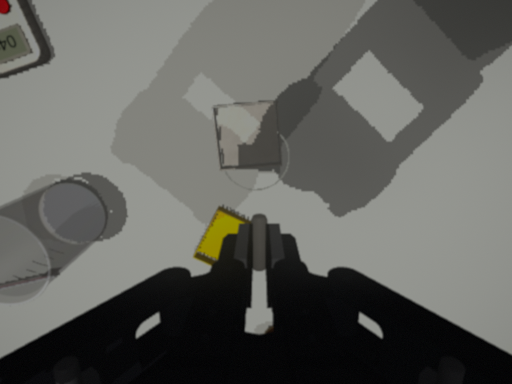

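```bash
python3 - <<'E'
from h import *
import pickle
crop('w21','c21',190,80,310,180,6)
s=pickle.load(open('w21.pkl','rb'))
W=np.array([onz('wrist',p,.014,s) for p in [(214,104),(273,101),(281,168),(221,168)]]);print(W,W.mean(0))
for i in range(4): d=W[(i+1)%4]-W[i];print(np.linalg.norm(d),np.degrees(np.arctan2(d[1],d[0])))
E
```

```text
[[ 0.4382 -0.3173  0.014 ]
 [ 0.4355 -0.264   0.014 ]
 [ 0.4974 -0.2555  0.014 ]
 [ 0.4975 -0.3129  0.014 ]] [ 0.4671 -0.2874  0.014 ]
0.05331589235533138 92.91098119269456
0.06250943010218495 7.859082683923108
0.057395808995253456 -89.88787838050517
0.059489853993611376 -175.75960500880518
```

View pics/c21.png

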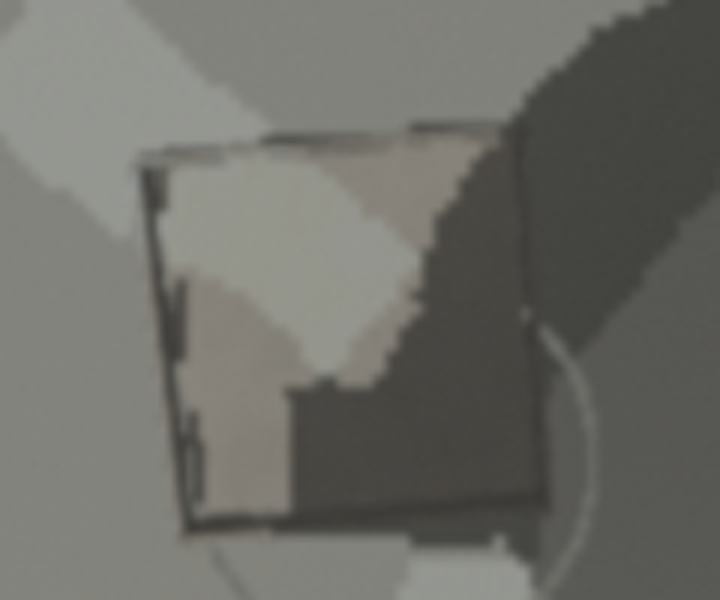

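```bash
python3 - <<'E'
from h import *
import pickle
s=pickle.load(open('w21.pkl','rb'))
W=np.array([onz('wrist',p,.014,s) for p in [(213.7,106.3),(275.8,100.8),(281.3,162.8),(221.2,168.3)]]);print(W,W.mean(0))
for i in range(4): d=W[(i+1)%4]-W[i];print(np.linalg.norm(d),np.degrees(np.arctan2(d[1],d[0])))
plan([W.mean(0)[0],W.mean(0)[1],.02],5,1)
E
```

```text
[[ 0.4402 -0.3176  0.014 ]
 [ 0.4353 -0.2615  0.014 ]
 [ 0.4923 -0.2553  0.014 ]
 [ 0.4978 -0.3127  0.014 ]] [ 0.4664 -0.2868  0.014 ]
0.05632920783602698 94.99406238731859
0.057355998974830694 6.209790927757764
0.05765095676925481 -84.53778841197794
0.05781422556781882 -175.10792436836806
total mm [ -34.0109  -10.3987 -140.4566] turn [-0.0015 -4.9569  0.0036] t 20.9167
0 dx,dy,dz [-3.4  14.05 -1.04] a [-0.   -4.96  0.  ]
```

White tray confirmed: pale floor, walls at crop corners (142,158)–(548,497), centre near (0.466,-0.287), yaw 5°. Moving over and lowering.

Call:
{"op": "jog_arm", "data": {"rows": [{"hand":0,"dx":-1.0,"dy":1.5,"dz":-0.3,"ax":0,"ay":-2.5,"az":0},{"hand":0,"dx":-1.3,"dy":2.5,"dz":-0.5,"ax":0,"ay":-2.5,"az":0},{"hand":0,"dx":-1.1,"dy":3.0,"dz":0.03,"ax":0,"ay":0,"az":0},{"hand":0,"dx":0,"dy":2.5,"dz":0,"ax":0,"ay":0,"az":0},{"hand":0,"dx":0,"dy":2.0,"dz":0,"ax":0,"ay":0,"az":0}]}}

```text
time_s: 21.33
position: [0.4657, -0.2856, 0.0438]
tool_rot: [[0.996, -0.001, -0.087], [0.087, 0.001, 0.996], [-0.001, -1.0, 0.001]]
ft_force: [0.1, -0.4, 0.3]
grip_width: 0.0066
```

Call:
{"op": "jog_arm", "data": {"rows": [{"hand":0,"dx":0,"dy":0.9,"dz":0,"ax":0,"ay":0,"az":0},{"hand":0,"dx":0,"dy":0.4,"dz":0,"ax":0,"ay":0,"az":0},{"hand":0,"dx":0,"dy":0,"dz":0,"ax":0,"ay":0,"az":0},{"hand":0,"dx":0,"dy":0,"dz":0,"ax":0,"ay":0,"az":0},{"hand":0,"dx":0,"dy":0,"dz":0,"ax":0,"ay":0,"az":0}]}}

```text
time_s: 21.75
position: [0.467, -0.2867, 0.0335]
tool_rot: [[0.996, 0.002, -0.087], [0.087, -0.002, 0.996], [0.001, -1.0, -0.002]]
ft_force: [0.1, -0.4, -0.3]
grip_width: 0.0063
```

```bash
python3 - <<'E'
from h import *
im,s=snap('wrist','w22'); print(s['position'],s['grip_width'],s['ft_force'])
snap('scene','s22');snap('side','d22')
crop('s22','cs22',310,150,430,240,5);crop('d22','cd22',230,100,330,180,6)
plan([.4664,-.2868,.0065],5,1,s)
E
```

```text
[ 0.467  -0.2867  0.0335] 0.006260414280845552 [ 0.1346 -0.4123 -0.3173]
total mm [ -0.6311  -0.0743 -27.0113] turn [ 0.0965 -0.0106  0.0848] t 21.75
0 dx,dy,dz [-0.07  2.7   0.  ] a [ 0.1  -0.01  0.08]
```

View pics/w22.png

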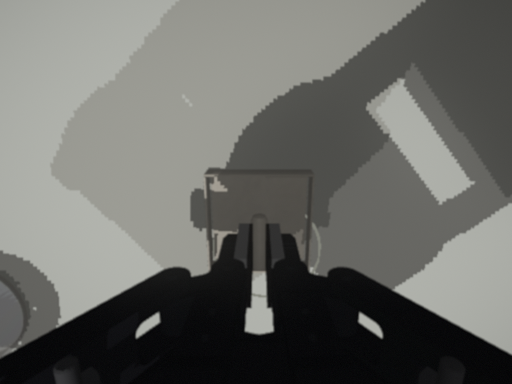

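View pics/cd22.png

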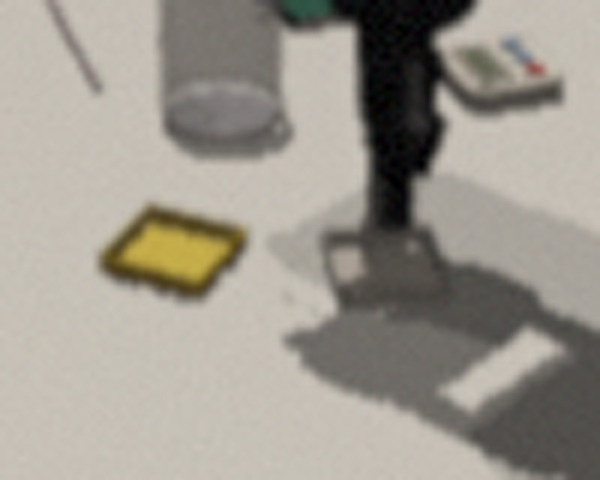

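View pics/cs22.png

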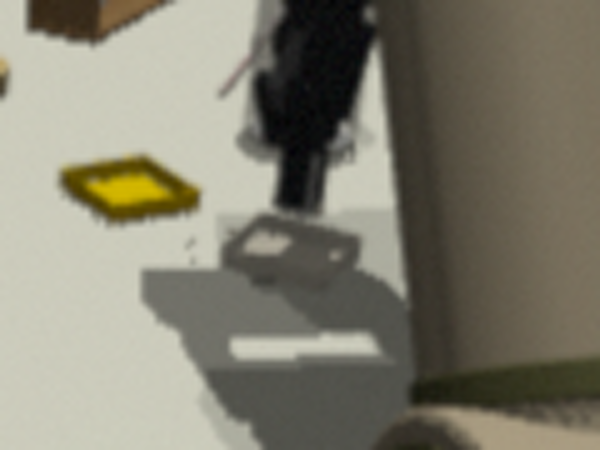

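Tray spans columns 207–312 in the wrist view and the bar is at 260, so centred. Lowering into the tray.

Call:
{"op": "jog_arm", "data": {"rows": [{"hand":0,"dx":-0.05,"dy":0.7,"dz":0,"ax":0,"ay":0,"az":0},{"hand":0,"dx":0,"dy":0.8,"dz":0,"ax":0,"ay":0,"az":0},{"hand":0,"dx":0,"dy":0.6,"dz":0,"ax":0,"ay":0,"az":0},{"hand":0,"dx":0,"dy":0.3,"dz":0,"ax":0,"ay":0,"az":0},{"hand":0,"dx":0,"dy":0.15,"dz":0,"ax":0,"ay":0,"az":0}]}}

```text
time_s: 22.32
position: [0.4656, -0.2862, 0.0059]
tool_rot: [[0.996, -0.001, -0.087], [0.087, 0.001, 0.996], [-0.001, -1.0, 0.001]]
ft_force: [-0.1, 0.3, 0.4]
grip_width: 0.0061
```

Call:
{"op": "jog_arm", "data": {"rows": [{"hand":0,"dx":0,"dy":0.1,"dz":0,"ax":0,"ay":0,"az":0},{"hand":0,"dx":0,"dy":0,"dz":0,"ax":0,"ay":0,"az":0},{"hand":0,"dx":0,"dy":0,"dz":0,"ax":0,"ay":0,"az":0},{"hand":0,"dx":0,"dy":0,"dz":0,"ax":0,"ay":0,"az":0},{"hand":0,"dx":0,"dy":0,"dz":0,"ax":0,"ay":0,"az":0}]}}

```text
time_s: 22.73
position: [0.466, -0.2865, 0.006]
tool_rot: [[0.996, 0.0, -0.087], [0.087, -0.0, 0.996], [0.0, -1.0, -0.0]]
ft_force: [1.0, 1.0, -0.4]
grip_width: 0.0062
```

Call:
{"op": "jog_arm", "data": {"rows": [{"hand":0.14,"dx":0,"dy":0,"dz":0,"ax":0,"ay":0,"az":0},{"hand":0.18,"dx":0,"dy":0,"dz":0,"ax":0,"ay":0,"az":0},{"hand":0.18,"dx":0,"dy":0,"dz":0,"ax":0,"ay":0,"az":0},{"hand":0.18,"dx":0,"dy":0,"dz":0,"ax":0,"ay":0,"az":0},{"hand":0.18,"dx":0,"dy":-0.3,"dz":0,"ax":0,"ay":0,"az":0}]}}

```text
time_s: 23.15
position: [0.4657, -0.2862, 0.0085]
tool_rot: [[0.996, -0.001, -0.087], [0.087, 0.001, 0.996], [-0.001, -1.0, 0.001]]
ft_force: [-0.6, 0.0, -0.5]
grip_width: 0.0158
```

Call:
{"op": "jog_arm", "data": {"rows": [{"hand":0.18,"dx":0,"dy":-1.0,"dz":0,"ax":0,"ay":0,"az":0},{"hand":0.18,"dx":0,"dy":-2.0,"dz":0,"ax":0,"ay":0,"az":0},{"hand":0.18,"dx":0,"dy":-3.0,"dz":0,"ax":0,"ay":0,"az":0},{"hand":0.18,"dx":0,"dy":-4.0,"dz":0,"ax":0,"ay":0,"az":0},{"hand":0.18,"dx":1.0,"dy":-4.0,"dz":0,"ax":0,"ay":0,"az":0}]}}

```text
time_s: 23.57
position: [0.4746, -0.2852, 0.151]
tool_rot: [[0.996, -0.001, -0.086], [0.086, 0.001, 0.996], [-0.001, -1.0, 0.001]]
ft_force: [0.6, -0.8, 0.3]
grip_width: 0.0153
```

Call:
{"op": "jog_arm", "data": {"rows": [{"hand":0.18,"dx":1.5,"dy":-2.0,"dz":0,"ax":0,"ay":0,"az":0},{"hand":0.18,"dx":1.0,"dy":0,"dz":0,"ax":0,"ay":0,"az":0},{"hand":0.18,"dx":0,"dy":0,"dz":0,"ax":0,"ay":0,"az":0},{"hand":0.18,"dx":0,"dy":0,"dz":0,"ax":0,"ay":0,"az":0},{"hand":0.18,"dx":0,"dy":0,"dz":0,"ax":0,"ay":0,"az":0}]}}

```text
time_s: 23.98
position: [0.4998, -0.2829, 0.1675]
tool_rot: [[0.996, -0.003, -0.087], [0.087, 0.002, 0.996], [-0.002, -1.0, 0.002]]
ft_force: [0.3, 0.1, -0.4]
grip_width: 0.0153
```

```bash
python3 - <<'E'
from h import *
im,s=snap('wrist','w23'); print(s['position'],s['grip_width'],s['ft_force'],s['time_s'])
snap('scene','s23');snap('side','d23')
crop('w23','cw23',180,60,330,200,5);crop('s23','cs23',120,140,420,310,2.6);crop('d23','cd23',180,90,340,300,2.8)
E
```

```text
[ 0.4998 -0.2829  0.1675] 0.015314629821790883 [ 0.2831  0.0654 -0.3889] 23.9833
```

View pics/cw23.png

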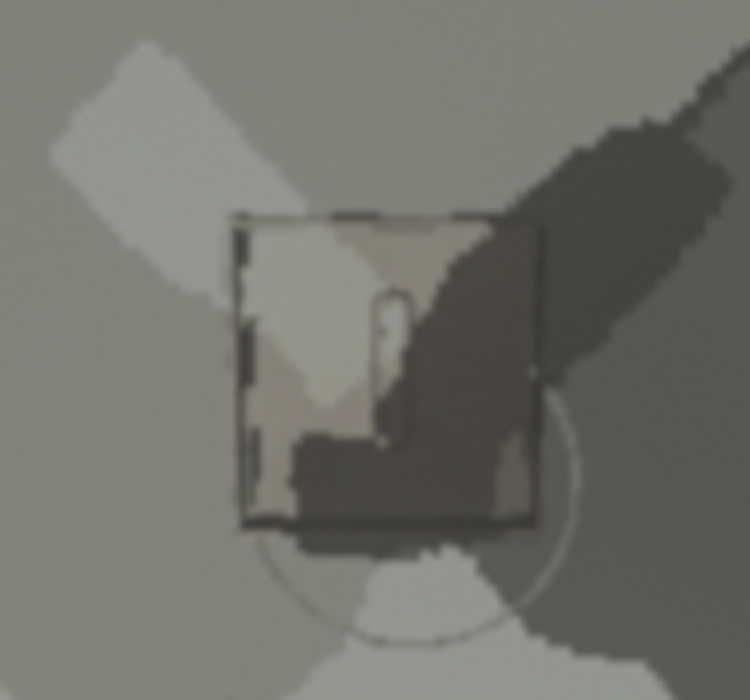

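View pics/cs23.png

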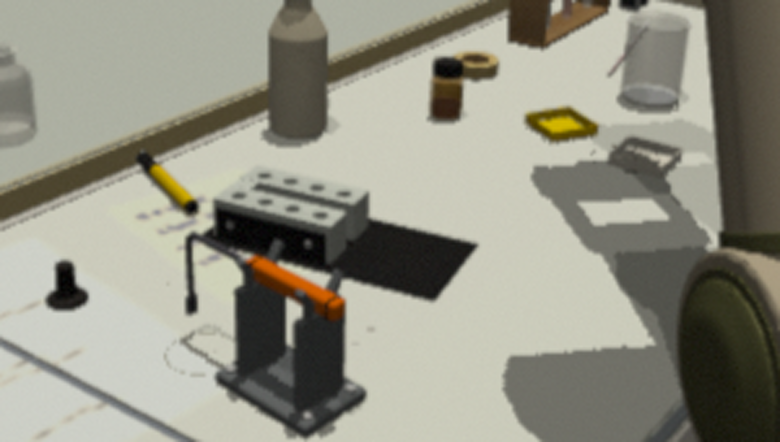

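View pics/cd23.png

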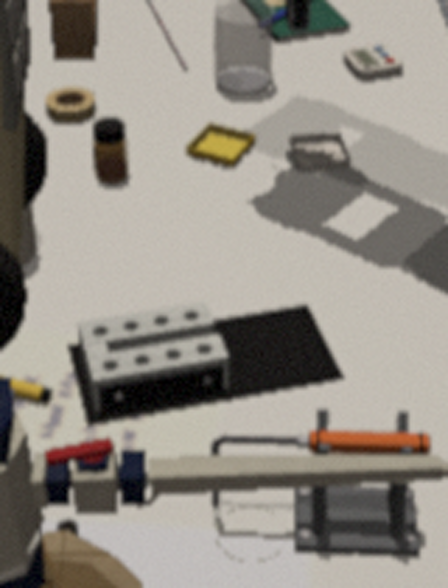

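The bar lies in the middle of the white tray (wrist crop 393,365), the pick is in its rest, and the jar and dark stopper stand where they were. Handing in.

```bash
python3 -c "
from h import *
print(job.close_job())"
```

```text
the job is handed in; nothing more can be done
None
```

The job is done and handed in at about 24 s of the 64 s allowed. I took the pick from its rest, lowered the hook into the slot behind the bar, and dragged the bar out clear of the block. I then laid the pick back in both notches of its rest and put the bar in the white tray.

The last wrist, scene and side pictures show:
- **Bar:** it lies flat in the middle of the white tray, and the tray stands on the bench.
- **Pick:** it is back in its rest with the hook beyond the +x end.
- **Jar and dark stopper:** they look unmoved compared with the first pictures; I judged this by eye.
- **Arm:** the gripper is empty and raised, touching nothing.

The highest wrist force I read was about 5 N.

Two minor disagreements came up. The first five move calls were refused because of missing keys, and nothing moved. The gripper also read 1 to 2 mm narrower than the handle and the bar when it held them.

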